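# Rack the washed test tiles to dry

## Robot

A 7-joint arm with a two-finger parallel gripper is mounted at the origin on the work surface. World frame = base frame: x ahead of the robot, y to its left, z up, the work surface at z = 0. Lengths are in m, angles in rad, forces in N, time in s.
With the tool pointing down it reaches from about 0.425 to 0.925 m from the base axis. Payload 6.8 kg.
Tool frame: the origin (TCP) lies midway between the tips of the shut fingers; the grasp point (between the pads) lies 19 mm behind it; z points along the fingers, y is the direction in which the jaws open and shut (so a half turn about z gives the same grasp; the last joint's range is limited). The gripper opens to 85 mm and grips with 20 to 120 N. Pads are 22 mm wide; open, the fingers measure 114 mm over their backs; the gripper's body (76 mm by 85 mm) begins 54 mm behind the grasp point. The pads swing forward as they close: fully open they stand 13 mm farther back than shut.
Start: joints at [-1.398, 0.477, 0.022, 1.555, -0.011, 1.109, -0.083], TCP at [0.187, 0.649, 0.231] pointing down, gripper open.
Joint ranges: [-2.96, 2.96], [-0.34, 2.1], [-1.41, 1.46], [0.24, 2.44], [-1.37, 4.51], [0.17, 1.92], [-2.96, 2.96]. Speed limits (rad/s): [2.39, 2.39, 3.14, 3.14, 3.14, 3.14, 3.14].

## Interface

Orientations are given as a unit quaternion [w, x, y, z].
In Python, from station import bot gives the robot as it stands. The module is installed in compiled form; this text tells all that it offers.
- The arm moves only by the tool play_rows, never from a script. Its argument "motion" is a list of rows, each a list of 2 entries, a list of its own where there are three numbers: the shift along the tool's x, y, z as a fraction of full scale, then the turn, a rotation vector about the tool's x, y, z as a fraction of full scale. In form: [[[tx, ty, tz], [rx, ry, rz]], ...]. A call has 1 to 8 rows; each row is the pose to reach, as a shift and turn from the pose measured when the call began, along the tool's axes at that moment, turning the shorter way round; what a row does not reach only later rows make up. Full scale, the value 1, is 400 mm for a shift and 360 degrees for a turn. A row lasts 1/10 s, in which the tool goes at most 50 mm and 8.59 degrees, less where a joint would pass 70% of its speed; a pose out of reach is approached as far as the arm can. A call with a number of a shift or a turn outside -1 to 1 is refused whole. A call with a gripper value outside its range is refused whole. "fingers" is the finger opening in mm, from 0 to 85.4, set as the call begins (left out, the last holds). The fingers move at their own pace and stop on an object; "grip_force" is the grip in N (left out, the last holds). Time passes only in rows, so rows that repeat a pose let the fingers close. It gives the time, the measured TCP pose, the force and the opening at its end, in the units of the state.
- bot.get_obs(): the state, without advancing time (a new reading comes with each control period).
- bot.read_camera(name): name is "side" or "top"; returns a dict with "pixels" (480x640x3 uint8, red, green, blue), "range_z" (480x640 float32, m along the optical axis (not along the pixel's ray), 0 where there is no reading), "fovy" (degrees; the focal length in pixels is half the picture's height over the tangent of half this angle, whatever the lens; pixels are square), "cx", "cy" (the principal point, pixels), "pose" (4x4, takes a point from camera to world coordinates). Camera axes: x right, y down, z forward; pixel columns grow to the right and rows downward; lengths in m; the calibration is good to about 2 mm. A picture is of the moment at which its call begins.
- bot.hand_in(): hands the job in, once; it reports no verdict.
The state is a dict: "t": time; "q": joint angles; "joint_vel": joint speeds; "joint_torque": joint torques, N m; "eef_pos": TCP position; "tool_rot": TCP orientation; "contact_force": force on the tool from outside, world axes, zero at the start; "torque": the same for the moment, N m; "gripper_width": opening from 0.0 (shut) to 1.0 (fully open).
Only numpy, scipy, OpenCV 4.12 (cv2) and the standard library are available. Lean on these libraries where they do the work, as an engineer would, in place of code of your own. Each camera call takes 0.05 s, during which the arm holds its last target.

## Task

Put the washed clay tiles up to dry: first take the wooden batten off the drying rack and lay it flat in the metal tray, then stand every tile from the crate upright on its short edge in the rack, one to a slot, fully down and roughly centred along the slot. When all are racked and let go, push the fan switch lever fully on; the tiles must stay racked, the batten in its tray, and the other pots and tools on the bench undisturbed.

Things in the scene. Friction and masses are not known exactly. Their poses are not given: they have to be found in the camera images.
- crate: Fixed grey crate, 90 (its x) x 250 mm (its y); origin under its centre on the bench, z up. Floor 8 mm thick; six dividers 17 mm thick, 46.5 mm apart along y, tops 58 mm above the bench. Each tile stands on the floor, leaning 20 degrees from upright towards the crate's +y against a divider's top edge; its top 65 mm is free on both faces, 33 mm between neighbours. Take the +y ones first.
- rack: Fixed wooden drying rack, 110 (its x) x 260 mm (its y) x 50 mm high; origin under its centre on the bench, z up. Five slots run along its x: 16 mm wide, 46 mm apart along its y, the middle one at its centre, slot floors 10 mm and flat rib tops 50 mm above the bench.
- batten_c (a point): Loose wooden batten 32 x 220 x 24 mm (its x, y, z), 110 g; this point is its centre. It starts lying flat on the rib tops along the rack's y, covering all slots.
- tray: Fixed shallow metal tray, 90 mm (its x) by 270 mm (its y), walls 5 mm thick and 18 mm high, floor 5 mm thick, inside 80 x 260 mm. Origin at the centre of its underside on the bench; z up. Empty at the start.
- switch (a joint): Fan switch lever, rad: 0 = off (as it starts), 1.0 = fully on, stays where it is left. The lever leans towards the switch's -x when off and swings in its x-z plane to lean towards its +x; it turns lightly (1 to 2 N at the tip).
- switch_base: Fixed block of the fan switch; origin at the centre of its underside on the bench, z up; x is the direction in which the lever is pushed to switch on.
- switch_tip (a point): Knob at the tip of the switch lever: black ball, 26 mm diameter (this point is its centre), 80 mm from the pivot, which lies 22 mm above the bench over the origin of the switch block (70 x 50 mm).
- jar_c (a point): Bystander, not to be disturbed: small white closed jar, 44 mm diameter, 60 mm tall, loose; this point is half-way up.
- cup_c (a point): Bystander, not to be disturbed: terracotta cup, 72 mm diameter, 75 mm tall, loose; half-way up.
- bowl_c (a point): Bystander, not to be disturbed: unglazed bowl, 110 mm diameter, 50 mm tall, loose; half-way up.
- pot_c (a point): Bystander, not to be disturbed: clear jar with black lid, 60 mm diameter, 80 mm tall, loose; half-way up.
- spatula_grip (a point): Bystander, not to be disturbed: wooden-handled spatula 200 mm long lying on the bench; a point on its handle.
- tile0_c (a point): Unglazed pale clay test tile, 70 mm wide (its x), 10 mm thick (its y), 120 mm tall (its z, upwards along the leaning tile), 160 g; this point is its centre. All tiles are alike; four or five are present; an absent one reads None from the start.
- tile1_c (a point): Unglazed pale clay test tile, 70 mm wide (its x), 10 mm thick (its y), 120 mm tall (its z, upwards along the leaning tile), 160 g; this point is its centre. All tiles are alike; four or five are present; an absent one reads None from the start.
- tile2_c (a point): Unglazed pale clay test tile, 70 mm wide (its x), 10 mm thick (its y), 120 mm tall (its z, upwards along the leaning tile), 160 g; this point is its centre. All tiles are alike; four or five are present; an absent one reads None from the start.
- tile3_c (a point): Unglazed pale clay test tile, 70 mm wide (its x), 10 mm thick (its y), 120 mm tall (its z, upwards along the leaning tile), 160 g; this point is its centre. All tiles are alike; four or five are present; an absent one reads None from the start.
- tile4_c (a point): Unglazed pale clay test tile, 70 mm wide (its x), 10 mm thick (its y), 120 mm tall (its z, upwards along the leaning tile), 160 g; this point is its centre. All tiles are alike; four or five are present; an absent one reads None from the start.
Not all that is in view belongs to the job. Leave any green look-alike of the switch_base alone. What is shaped like the part that bears tile4_c but orange is not meant.

How it is judged:
On the way, in this order (a step that is already met when the one before it is completed fails the run):
1. the batten lies in the tray, let go (x of batten_c in the frame of tray between -0.03 and 0.03 m and y of batten_c in the frame of tray between -0.035 and 0.035 m and z of batten_c in the frame of tray below 0.028 m and contact force between the fingers and batten below 0.3 N), for 0.2 s.
2. every tile stands in a slot of the rack, let go (x of tile0_c in the frame of rack between -0.03 and 0.03 m and y of tile0_c in the frame of rack between -0.115 and 0.115 m and z of tile0_c in the frame of rack between 0.06 and 0.078 m and angle between the y axis of each of tile0_c, tile1_c, tile2_c, tile3_c, tile4_c and the y axis of rack, either way round below 0.25 rad and contact force between the fingers and tile0 below 0.3 N and x of tile1_c in the frame of rack between -0.03 and 0.03 m and y of tile1_c in the frame of rack between -0.115 and 0.115 m and z of tile1_c in the frame of rack between 0.06 and 0.078 m and contact force between the fingers and tile1 below 0.3 N and x of tile2_c in the frame of rack between -0.03 and 0.03 m and y of tile2_c in the frame of rack between -0.115 and 0.115 m and z of tile2_c in the frame of rack between 0.06 and 0.078 m and contact force between the fingers and tile2 below 0.3 N and x of tile3_c in the frame of rack between -0.03 and 0.03 m and y of tile3_c in the frame of rack between -0.115 and 0.115 m and z of tile3_c in the frame of rack between 0.06 and 0.078 m and contact force between the fingers and tile3 below 0.3 N and x of tile4_c in the frame of rack between -0.03 and 0.03 m and y of tile4_c in the frame of rack between -0.115 and 0.115 m and z of tile4_c in the frame of rack between 0.06 and 0.078 m and contact force between the fingers and tile4 below 0.3 N), for 0.2 s.
3. the fan switch is on (value of joint switch above 0.8 rad), for 0.2 s.
At the end, for the whole second after the job is handed in: Every tile present stands at rest in a slot, fully down (centre within 60 to 78 mm of the rack's underside; 70 mm when seated), within 30 mm of the slot's middle and its faces within 0.25 rad of the slot's; the batten lies flat in the tray; the switch lever is past 0.8 rad; nothing is held (all of step 1 and all of step 2 and value of joint switch above 0.8 rad and linear speed of each of tile0, tile1, tile2, tile3, tile4, batten below 0.03 m/s); the robot touches nothing.
It fails at once if a bystander is disturbed (moved more than 30 mm) (distance of any of jar_c, cup_c, bowl_c, pot_c, spatula_grip from where it was at the start of the episode above 0.03 m).
Of tile0, tile1, tile2, tile3, tile4 only 4 to 5 are there at a start; the rules pass over those that are not, and their reading is None.
At some moment in a run one of batten may be knocked a few centimetres aside while the robot is not near it.
It also fails if it takes over 208 s, if anything falls off the work surface, if the arm or the gripper's body presses on something with over 40 N, if the wrist force passes 120 N, or if a joint passes its speed limit or range.

## Working session

There is one attempt and no reset: what is moved stays moved. The work goes in short steps, Python scripts to look and compute and a tool call to move; the robot and the scene stay as the last step left them, time stands still between calls to the robot, and variables do not carry over. Pictures are saved under pics/ and viewed, and the job is handed in when it is done.

Besides the shell and the picture viewer there is one more tool, called after "Emit:" as a command line: name --argument value ..., lists and objects as JSON in quotes. play_rows: Moves the arm, as the interface text tells. Shift numbers are shares of 400 mm and turn numbers shares of 360 degrees, none past 1 either way. Its arguments: {"type":"object","properties":{"motion":{"type":"array"},"fingers":{"type":"number"},"grip_force":{"type":"number"}},"required":["motion"]}

```bash
mkdir -p pics
python3 - <<'E'
from station import bot
import cv2,numpy as np
o=bot.get_obs(); print(o)
for n in ("side","top"):
    c=bot.read_camera(n); cv2.imwrite(f"pics/{n}0.png",c["pixels"][:,:,::-1]); print(n,c["fovy"],c["cx"],c["cy"],c["pose"].round(4).tolist(), (c["range_z"]>0).mean())
    np.savez(f"{n}0.npz",**c)
E
```

```text
{'t': 0.0, 'q': array([-1.3981004 ,  0.47780971,  0.0223433 ,  1.55645758, -0.01152568,
        1.10930258, -0.08308768]), 'joint_vel': array([ 3.87244670e-04, -1.98886104e-03,  4.68158799e-04, -1.18858168e-03,
        4.57465155e-05, -2.04634604e-04, -2.48969111e-04]), 'joint_torque': array([-8.35393839e-04, -5.96449256e+01,  1.60739467e+00, -2.81203526e+01,
        1.24043811e-02,  9.42724786e-03,  9.69626683e-06]), 'eef_pos': array([0.18690036, 0.64798622, 0.23031675]), 'tool_rot': array([-7.13366055e-05,  1.39927592e-01,  9.90161307e-01, -9.21886547e-04]), 'contact_force': array([-1.11340735,  0.37185031, -0.41641359]), 'torque': array([0.01769429, 0.01715007, 0.02690517]), 'gripper_width': 0.9997948600139014}
side 43.105262580165935 327.6056684438935 239.2306600723188 [[0.9044, -0.3071, 0.2962, 0.0612], [-0.4267, -0.6442, 0.6348, -0.9437], [-0.0041, -0.7005, -0.7136, 1.1278], [0.0, 0.0, 0.0, 1.0]] 0.9961263020833333
top 51.80807475678424 312.7897730838271 230.62946484983843 [[0.0066, -0.9984, 0.056, 0.4582], [-0.9999, -0.0058, 0.0137, -0.0394], [-0.0134, -0.0561, -0.9983, 1.2521], [0.0, 0.0, 0.0, 1.0]] 0.9959147135416667
```

View pics/side0.png

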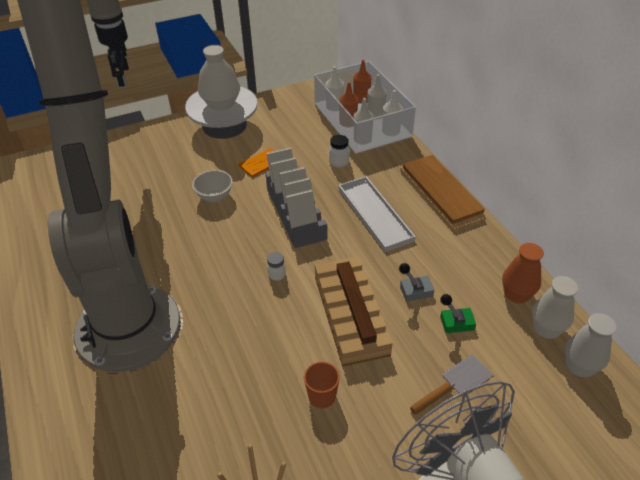

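View pics/top0.png

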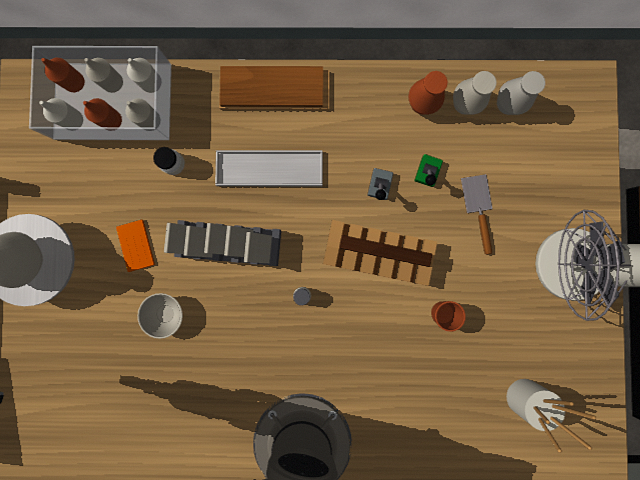

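```bash
cat > h.py <<'E'
import numpy as np,cv2
def load(n): return dict(np.load(n+".npz"))
def snap(n,tag):
    from station import bot
    c=bot.read_camera(n); np.savez(f"{n}{tag}.npz",**c); cv2.imwrite(f"pics/{n}{tag}.png",c["pixels"][:,:,::-1]); return c
def cloud(c):
    f=240/np.tan(np.radians(float(c["fovy"]))/2)
    v,u=np.mgrid[0:480,0:640].astype(float); z=c["range_z"]
    p=np.stack([(u-c["cx"])/f*z,(v-c["cy"])/f*z,z],-1)
    return p@c["pose"][:3,:3].T+c["pose"][:3,3]
def proj(c,P):
    f=240/np.tan(np.radians(float(c["fovy"]))/2)
    q=(np.atleast_2d(P)-c["pose"][:3,3])@c["pose"][:3,:3]
    return np.stack([q[:,0]/q[:,2]*f+c["cx"],q[:,1]/q[:,2]*f+c["cy"]],1)
def ray(c,u,v,z):
    f=240/np.tan(np.radians(float(c["fovy"]))/2)
    d=c["pose"][:3,:3]@np.array([(u-c["cx"])/f,(v-c["cy"])/f,1.]);o=c["pose"][:3,3]
    return o+d*(z-o[2])/d[2]
def crop(c,x0,y0,x1,y1,s,name):
    im=c["pixels"][y0:y1,x0:x1,::-1]
    cv2.imwrite("pics/"+name,cv2.resize(im,None,fx=s,fy=s,interpolation=cv2.INTER_CUBIC))
E
python3 - <<'E'
from h import *
t=load("top0");s=load("side0")
crop(t,150,140,450,300,2.6,"cropt0.png"); crop(s,240,130,480,370,2.5,"crops0.png")
for c in(t,s):
    P=cloud(c); z=P[...,2]
    b=(abs(z)<.01); print(b.mean(), np.median(z[b]))
    for h in (0.05,.074,.11,): pass
    for nm,(x0,y0,x1,y1) in dict(rack=(320,215,450,290),crate=(160,215,285,272),tray=(210,148,330,190)).items():
        if c is t:
            print(nm,np.histogram(z[y0:y1,x0:x1],bins=np.arange(-.01,.15,.008)))
E
```

```text
0.6812727864583333 -0.0006118818612526056
rack (array([1485, 3455,  679,   74,   59,   56,  277, 2312,   56,  118, 1110,
         19,    0,    0,    0,    0,    0,    0,    0]), array([-0.01 , -0.002,  0.006,  0.014,  0.022,  0.03 ,  0.038,  0.046,
        0.054,  0.062,  0.07 ,  0.078,  0.086,  0.094,  0.102,  0.11 ,
        0.118,  0.126,  0.134,  0.142]))
crate (array([ 969, 2089,  162,   58,   73,   93,   88,  168,  639,  267,  290,
        277,  319,  284,  314,  373,  611,   10,    0]), array([-0.01 , -0.002,  0.006,  0.014,  0.022,  0.03 ,  0.038,  0.046,
        0.054,  0.062,  0.07 ,  0.078,  0.086,  0.094,  0.102,  0.11 ,
        0.118,  0.126,  0.134,  0.142]))
tray (array([ 409, 3213,  900,  500,   10,    0,    0,    0,    0,    0,    0,
          0,    0,    0,    0,    0,    0,    0,    0]), array([-0.01 , -0.002,  0.006,  0.014,  0.022,  0.03 ,  0.038,  0.046,
        0.054,  0.062,  0.07 ,  0.078,  0.086,  0.094,  0.102,  0.11 ,
        0.118,  0.126,  0.134,  0.142]))
0.49273763020833333 0.0002456738151950244
```

```bash
ls pics
```

```text
crops0.png
cropt0.png
side0.png
top0.png
```

View pics/cropt0.png

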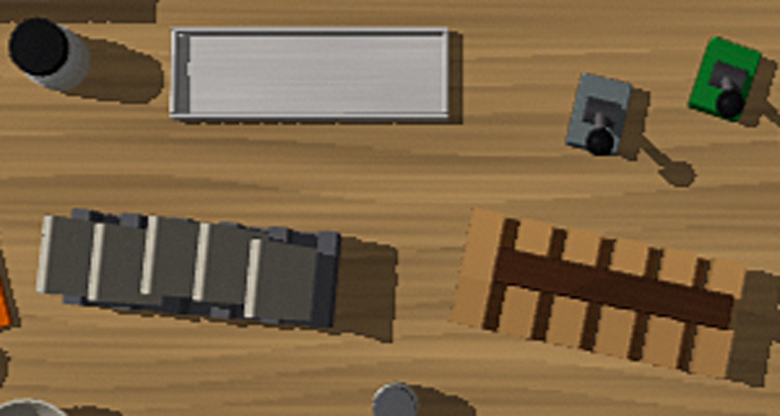

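View pics/crops0.png

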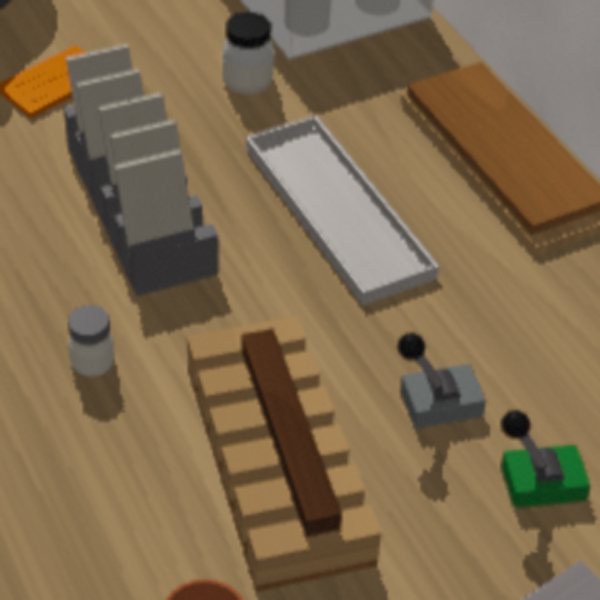

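```bash
cat >> h.py <<'E'
def rect(P,scale=1.0):
    (cx,cy),(w,h),a=cv2.minAreaRect((P[:,:2]*1000).astype(np.float32)); 
    if w>h: w,h,a=h,w,a-90   # h = long side; a = dir of w(short) axis deg
    a=(a+90)%180-90
    return np.round([cx,cy,w,h,a],1)
def reg(c,lo,hi,xr,yr,colmask=None):
    P=cloud(c); z=P[...,2]
    m=(z>lo)&(z<hi)&(P[...,0]>xr[0])&(P[...,0]<xr[1])&(P[...,1]>yr[0])&(P[...,1]<yr[1])
    if colmask is not None: m&=colmask
    m=cv2.erode(m.astype(np.uint8),np.ones((2,2)))>0
    return P[m],m
E
python3 - <<'E'
from h import *
for n in("top0","side0"):
    c=load(n);P=cloud(c)
    rgb=c["pixels"].astype(int);r,g,b=rgb[...,0],rgb[...,1],rgb[...,2]
    R=P.reshape(480,640,3)
    def centre(u,v): return R[v,u]
    if n=="top0":
        for nm,uv in dict(rack=(380,250),crate=(222,243),tray=(270,168),sw=(381,184),grn=(429,170)).items(): print(nm,centre(*uv).round(3))
    bright=r+g+b
    Q,m=reg(c,.044,.056,(.36,.66),(-.33,.0)); print(n,"rack",rect(Q),len(Q),np.median(Q[:,2]))
    Q,m=reg(c,.066,.08,(.36,.66),(-.33,-.05)); print(n,"batten",rect(Q),len(Q),np.median(Q[:,2]))
    Q,m=reg(c,.012,.022,(.58,.82),(-.1,.3)); print(n,"tray",rect(Q),len(Q),np.median(Q[:,2]))
    dark=(abs(r-b)<30)
    Q,m=reg(c,.053,.062,(.4,.62),(.0,.4),dark); print(n,"crate",rect(Q),len(Q),np.median(Q[:,2]))
    Q,m=reg(c,.11,.13,(.4,.62),(.0,.4)); print(n,"tiletop",len(Q),np.percentile(Q[:,2],[50,98]))
E
```

```text
rack [ 0.479 -0.183  0.077]
crate [0.494 0.195 0.066]
tray [0.687 0.088 0.008]
sw [ 0.642 -0.19   0.04 ]
grn [ 0.677 -0.307  0.046]
top0 rack [ 472.9 -186.8  107.3  258.1  -11.4] 2043 0.04921471801752553
top0 batten [ 477.2 -197.    29.4  217.5  -11.3] 1098 0.07325640091186036
top0 tray [6.855e+02 9.100e+01 8.810e+01 2.664e+02 2.000e-01] 276 0.01609045707615364
top0 crate [493.9 185.   86.9 245.4  -4.8] 317 0.056956908305140885
top0 tiletop 748 [0.11928986 0.1255421 ]
side0 rack [ 505.  -158.6  252.1  325.9    6.3] 2043 0.04969236505098196
side0 batten [ 5.505e+02 -2.005e+02  2.169e+02  2.185e+02 -3.000e-01] 1056 0.07381214380753143
side0 tray [6.833e+02 8.920e+01 9.150e+01 2.727e+02 6.000e-01] 190 0.016553217773237705
side0 crate [491.3 177.7  87.5 240.7  -4.3] 252 0.05731987199024058
side0 tiletop 581 [0.11728407 0.12496721]
```

Run:
```python
from h import *
from scipy import ndimage as nd
def big(m,P):
    l,k=nd.label(m); s=nd.sum(m,l,range(1,k+1)); return P[l==1+np.argmax(s)]
for n in("top0","side0"):
    c=load(n);P=cloud(c)
    rgb=c["pixels"].astype(int);r,g,b=rgb[...,0],rgb[...,1],rgb[...,2]
    Q,m=reg(c,.066,.08,(.36,.6),(-.33,-.05),r-b>15); Q=big(m,P);print(n,"batten",rect(Q),len(Q))
    Q,m=reg(c,.044,.056,(.36,.6),(-.33,-.03),(r-b>30)); print(n,"rack",rect(Q),len(Q))
    a=np.radians(-4.6);ex=np.array([np.cos(a),np.sin(a)]);ey=np.array([-np.sin(a),np.cos(a)])
    o=np.array([.4926,.182])
    Q,m=reg(c,.085,.14,(.4,.62),(.0,.4))
    X=(Q[:,:2]-o)@ex;Y=(Q[:,:2]-o)@ey;Z=Q[:,2]
    # project along lean onto plane: w = Y - tan20*Z  -> face coordinate
    w=Y-np.tan(np.radians(20))*Z
    hi=Z>.1
    hist,e=np.histogram(w,bins=np.arange(-.2,.15,.004)); print(list(zip((e[:-1]*1000).round(),hist)))
    np.savez(n+"_t.npz",X=X,Y=Y,Z=Z,w=w)
```

```text
top0 batten [ 477.2 -197.    29.4  217.5  -11.3] 1088
top0 rack [ 472.9 -186.8  107.3  258.1  -11.4] 2037
[(np.float64(-200.0), np.int64(0)), (np.float64(-196.0), np.int64(0)), (np.float64(-192.0), np.int64(0)), (np.float64(-188.0), np.int64(0)), (np.float64(-184.0), np.int64(0)), (np.float64(-180.0), np.int64(0)), (np.float64(-176.0), np.int64(0)), (np.float64(-172.0), np.int64(0)), (np.float64(-168.0), np.int64(0)), (np.float64(-164.0), np.int64(0)), (np.float64(-160.0), np.int64(0)), (np.float64(-156.0), np.int64(0)), (np.float64(-152.0), np.int64(0)), (np.float64(-148.0), np.int64(0)), (np.float64(-144.0), np.int64(0)), (np.float64(-140.0), np.int64(0)), (np.float64(-136.0), np.int64(0)), (np.float64(-132.0), np.int64(0)), (np.float64(-128.0), np.int64(0)), (np.float64(-124.0), np.int64(0)), (np.float64(-120.0), np.int64(0)), (np.float64(-116.0), np.int64(0)), (np.float64(-112.0), np.int64(0)), (np.float64(-108.0), np.int64(67)), (np.float64(-104.0), np.int64(202)), (np.float64(-100.0), np.int64(33)), (np.float64(-96.0), np.int64(3)), (np.float64(-92.0), np.int64(0)), (np.float64
[... 4373 characters left out ...]
64(64.0), np.int64(0)), (np.float64(68.0), np.int64(0)), (np.float64(72.0), np.int64(7)), (np.float64(76.0), np.int64(65)), (np.float64(80.0), np.int64(104)), (np.float64(84.0), np.int64(52)), (np.float64(88.0), np.int64(13)), (np.float64(92.0), np.int64(1)), (np.float64(96.0), np.int64(0)), (np.float64(100.0), np.int64(0)), (np.float64(104.0), np.int64(0)), (np.float64(108.0), np.int64(0)), (np.float64(112.0), np.int64(0)), (np.float64(116.0), np.int64(0)), (np.float64(120.0), np.int64(0)), (np.float64(124.0), np.int64(0)), (np.float64(128.0), np.int64(0)), (np.float64(132.0), np.int64(0)), (np.float64(136.0), np.int64(0)), (np.float64(140.0), np.int64(0)), (np.float64(144.0), np.int64(0))]
```

Run:
```python
from h import *
for n in("top0","side0"):
    d=np.load(n+"_t.npz");X,Y,Z,w=d["X"],d["Y"],d["Z"],d["w"]
    for k,c in enumerate((-.105,-.058,-.011,.0355,.0815)):
        m=abs(w-c)<.009 if n=="top0" else abs(w-c)<.016
        # face plane: Z< top-0.012
        f=m&(Z<.108)&(Z>.088)
        A=np.c_[X[f],Z[f],np.ones(f.sum())]; s=np.linalg.lstsq(A,Y[f],rcond=None)[0]
        x=np.percentile(X[m],[1,99]); zt=np.percentile(Z[m],97)
        t=m&(Z>zt-.006)
        print(n,k,"X",(x*1000).round(1),"mid",(x.mean()*1000).round(1),"lean",np.degrees(np.arctan(s[1])).round(1),"yaw",np.degrees(-np.arctan(s[0])).round(1),"y@z.1",((s[1]*.1+s[2]+0)*1000).round(1),"top",zt.round(4),"Ytop",np.percentile(Y[t],[5,95]).round(4))
```

```text
top0 0 X [-37.3  27.6] mid -4.9 lean 20.8 yaw 0.6 y@z.1 -67.0 top 0.1242 Ytop [-0.0607 -0.0533]
top0 1 X [-26.8  38.5] mid 5.9 lean 21.2 yaw 0.5 y@z.1 -20.5 top 0.1241 Ytop [-0.0142 -0.007 ]
top0 2 X [-25.2  40.4] mid 7.6 lean 21.6 yaw 0.0 y@z.1 25.9 top 0.1248 Ytop [0.0329 0.0392]
top0 3 X [-34.9  30.1] mid -2.4 lean 20.7 yaw 0.0 y@z.1 72.5 top 0.1243 Ytop [0.0785 0.0863]
top0 4 X [-32.2  33. ] mid 0.4 lean 20.9 yaw 0.2 y@z.1 118.9 top 0.1241 Ytop [0.1247 0.1325]
side0 0 X [-39.5  27.5] mid -6.0 lean 21.5 yaw -0.1 y@z.1 -67.9 top 0.1242 Ytop [-0.0666 -0.0523]
side0 1 X [-30.2  38. ] mid 3.9 lean 5.5 yaw -0.5 y@z.1 -20.6 top 0.1245 Ytop [-0.0182 -0.006 ]
side0 2 X [-27.8  39.9] mid 6.0 lean 7.7 yaw -0.5 y@z.1 26.2 top 0.1235 Ytop [0.0271 0.0407]
side0 3 X [-37.8  28.4] mid -4.7 lean 7.5 yaw -3.3 y@z.1 73.3 top 0.1236 Ytop [0.0723 0.0866]
side0 4 X [-34.   32.5] mid -0.8 lean 8.1 yaw 0.5 y@z.1 119.3 top 0.1227 Ytop [0.1204 0.128 ]
```

```bash
cat > plan.py <<'E'
import sys,numpy as np
from scipy.spatial.transform import Rotation as R
from station import bot
# usage: x y z(mm) yaw_of_tool_y(deg, world azimuth) [tilt deg: tool leans so that wrist goes towards +tooly]
def Rt(az,tilt=0):
    a=np.radians(az); y=np.array([np.cos(a),np.sin(a),0]); z=np.array([0,0,-1.]); x=np.cross(y,z)
    B=R.from_matrix(np.c_[x,y,z])
    t=np.radians(tilt) # tool z -> down*cos - y*sin
    return B*R.from_rotvec([t,0,0])   # rot about x: z->(0,-sin,cos)
def go(targets):
    o=bot.get_obs(); q=o["tool_rot"]; R0=R.from_quat([q[1],q[2],q[3],q[0]]); p=o["eef_pos"]
    for T in targets:
        x,y,z,az=T[:4]; ti=T[4] if len(T)>4 else 0
        d=R0.inv().apply(np.array([x,y,z])/1000-p); rv=(R0.inv()*Rt(az,ti)).as_rotvec()
        print("shift",(d/.4).round(4).tolist(),"turn",(rv/2/np.pi).round(4).tolist(),"mm %.0f deg %.1f"%(np.linalg.norm(d)*1000,np.degrees(np.linalg.norm(rv))))
def st():
    o=bot.get_obs(); q=o["tool_rot"]; r=R.from_quat([q[1],q[2],q[3],q[0]]).as_matrix()
    print("t %.2f"%o["t"],"p",(o["eef_pos"]*1000).round(1),"az %.2f"%np.degrees(np.arctan2(r[1,1],r[0,1])),"z",r[:,2].round(3),"F",o["contact_force"].round(1),"w",round(o["gripper_width"]*85.4,1),"q",o["q"].round(2))
if __name__=="__main__":
    st(); go([[float(v) for v in s.split(",")] for s in sys.argv[1:]])
E
python3 plan.py 500,250,250,30 476.5,-197.7,160,-11.3
python3 - <<'E'
from h import *
import h
for n in("top0","side0"):
    c=load(n);P=cloud(c);rgb=c["pixels"].astype(int)
    dk=(rgb.sum(-1)<90)
    Q,m=reg(c,.06,.13,(.55,.75),(-.26,-.12),dk); print(n,"knob",len(Q),Q.mean(0).round(4),Q.max(0).round(4),Q.min(0).round(4))
    v,u=np.nonzero(m);print(u.mean(),v.mean())
    Q,m=reg(c,.02,.05,(.55,.75),(-.26,-.12)); print("base",len(Q),rect(Q),np.percentile(Q[:,2],[10,50,90]))
t=load("top0");crop(t,350,140,470,230,6,"sw.png")
E
```

```text
t 0.10 p [186.9 648.1 230.4] az 73.91 z [-0.    -0.002 -1.   ] F [ 0.2 -0.2 -0.4] w 85.4 q [-1.4   0.48  0.02  1.56 -0.01  1.11 -0.08]
shift [-1.0278, -0.7394, -0.0476] turn [-0.0002, 0.0001, 0.122] mm 507 deg 43.9
shift [-1.2814, -1.8308, 0.1792] turn [-0.0002, 0.0002, 0.2367] mm 897 deg 85.2
top0 knob 59 [ 0.6073 -0.183   0.1015] [ 0.6188 -0.1728  0.1076] [ 0.5985 -0.1927  0.0929]
381.20338983050846 194.91525423728814
base 347 [ 646.2 -191.2   47.    66.4   77.1] [0.02194038 0.02537939 0.03430635]
side0 knob 43 [ 0.6056 -0.1898  0.099 ] [ 0.6134 -0.1821  0.1057] [ 0.5973 -0.1955  0.0888]
404.95348837209303 269.2325581395349
base 391 [ 644.  -194.2   48.6   69.2   79.3] [0.02196314 0.025353   0.03413052]
```

View pics/sw.png

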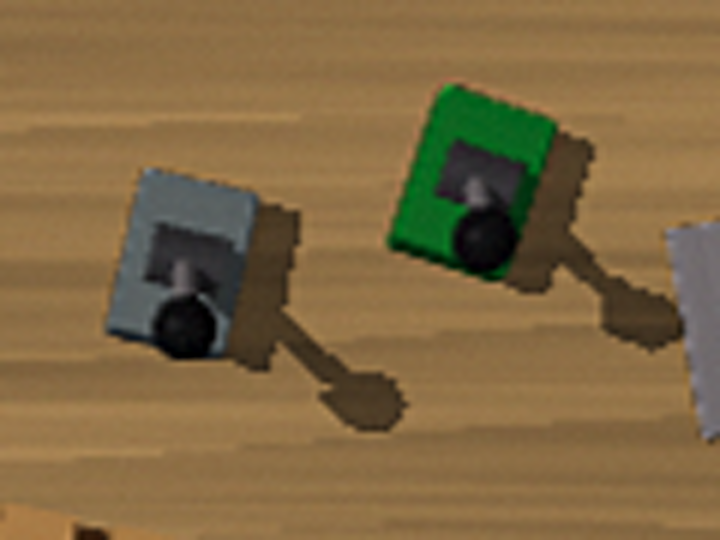

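Emit:
play_rows --motion '[[[-1.0,-0.72,-0.05],[0,0,0.122]],[[-1.0,-0.72,-0.05],[0,0,0.122]],[[-1.0,-0.72,-0.05],[0,0,0.122]],[[-1.0,-0.72,-0.05],[0,0,0.122]],[[-1.0,-0.72,-0.05],[0,0,0.122]],[[-1.0,-0.72,-0.05],[0,0,0.122]],[[-1.0,-0.72,-0.05],[0,0,0.122]],[[-1.0,-0.72,-0.05],[0,0,0.122]]]' --fingers 60 --grip_force 40

```text
t: 0.9
eef_pos: [0.4344, 0.3323, 0.2472]
tool_rot: [0.0, 0.5, 0.866, -0.001]
contact_force: [1.2, 0.8, 0.6]
gripper_width: 0.701
```

```bash
python3 plan.py 476.5,-197.7,160,-11.3
```

```text
t 0.90 p [434.4 332.3 247.2] az 30.01 z [-0.001 -0.002 -1.   ] F [1.2 0.8 0.6] w 59.8 q [-1.03  0.25  0.31  1.86 -0.09  1.04 -0.16]
shift [-1.1997, -0.5712, 0.2201] turn [-0.0001, 0.0002, 0.1147] mm 539 deg 41.3
```

Emit:
play_rows --motion '[[[-0.85,-0.41,0.1],[0,0,0.1]],[[-0.85,-0.41,0.1],[0,0,0.1]],[[-0.85,-0.41,0.1],[0,0,0.1]],[[-0.85,-0.41,0.1],[0,0,0.1]],[[-0.85,-0.41,0.1],[0,0,0.1]],[[-0.85,-0.41,0.1],[0,0,0.1]],[[-0.85,-0.41,0.1],[0,0,0.1]],[[-0.85,-0.41,0.1],[0,0,0.1]]]'

```text
t: 1.7
eef_pos: [0.4616, -0.048, 0.2076]
tool_rot: [0.001, 0.744, 0.668, -0.001]
contact_force: [0.5, -0.1, 0.1]
gripper_width: 0.704
```

```bash
python3 plan.py 476.5,-197.7,160,-11.3
```

```text
t 1.70 p [461.6 -48.  207.6] az -6.19 z [-0.001 -0.002 -1.   ] F [ 0.5 -0.1  0.1] w 60.1 q [-0.6   0.17  0.64  2.1  -0.12  0.91  0.  ]
shift [-0.3679, 0.0774, 0.1197] turn [-0.0001, 0.0004, 0.0142] mm 158 deg 5.1
```

Emit:
play_rows --motion '[[[-0.368,0.0775,0.12],[0,0,0.014]],[[-0.368,0.0775,0.12],[0,0,0.014]],[[-0.368,0.0775,0.12],[0,0,0.014]],[[-0.368,0.0775,0.12],[0,0,0.014]],[[-0.368,0.0775,0.12],[0,0,0.014]],[[-0.368,0.0775,0.12],[0,0,0.014]]]'

```text
t: 2.3
eef_pos: [0.4765, -0.1965, 0.1598]
tool_rot: [0.0, 0.773, 0.635, -0.001]
contact_force: [-0.0, 0.6, 0.0]
gripper_width: 0.704
```

```bash
python3 - <<'E'
from h import *
for n in("top","side"):
    c=snap(n,"1");rgb=c["pixels"].astype(int)
    Q,m=reg(c,.066,.08,(.36,.6),(-.33,-.05),(rgb[...,0]-rgb[...,2]>15)); print(n,rect(Q),len(Q))
crop(load("side1"),200,100,500,420,2,"s1.png")
E
python3 plan.py 476.5,-197.7,54,-11.3
```

```text
top [ 489.5 -138.1   29.2   97.1  -11. ] 474
side [ 476.1 -199.7   31.8  219.6  -11.2] 968
t 2.40 p [ 477.  -195.7  160.1] az -11.06 z [-0.    -0.001 -1.   ] F [-0.1  0.4  0.9] w 59.8 q [-0.28  0.36  0.67  2.04 -0.29  0.84  0.37]
shift [-0.005, -0.0002, 0.2653] turn [-0.0, 0.0002, 0.0007] mm 106 deg 0.2
```

View pics/s1.png

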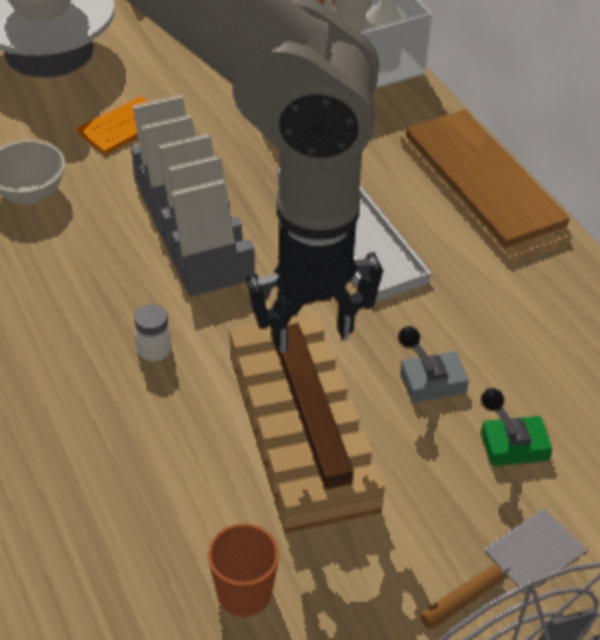

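Emit:
play_rows --motion '[[[-0.004,0,0.1],[0,0,0]],[[-0.004,0,0.18],[0,0,0]],[[-0.004,0,0.23],[0,0,0]],[[-0.004,0,0.25],[0,0,0]],[[-0.004,0,0.263],[0,0,0]],[[-0.004,0,0.263],[0,0,0]]]'

```text
t: 3.0
eef_pos: [0.4772, -0.1967, 0.0553]
tool_rot: [0.0, 0.772, 0.636, -0.0]
contact_force: [0.2, -0.2, -0.3]
gripper_width: 0.706
```

Emit:
play_rows --motion '[[[0,0,0],[0,0,0]],[[0,0,0],[0,0,0]],[[0,0,0],[0,0,0]],[[0,0,0],[0,0,0]],[[0,0,0],[0,0,0]],[[0,0,0],[0,0,0]]]' --fingers 20 --grip_force 40

```text
t: 3.6
eef_pos: [0.4781, -0.1967, 0.0565]
tool_rot: [0.001, 0.772, 0.636, 0.001]
contact_force: [-0.0, 1.9, 6.9]
gripper_width: 0.364
```

```bash
python3 plan.py 476.5,-197.7,180,-11.3
```

```text
t 3.60 p [ 478.1 -196.7   56.5] az -11.00 z [ 0.002 -0.001 -1.   ] F [-0.   1.9  6.9] w 31.1 q [-0.16  0.53  0.55  2.1  -0.46  0.63  0.51]
shift [-0.0031, -0.0027, -0.3089] turn [0.0004, 0.0, 0.0008] mm 124 deg 0.3
```

Emit:
play_rows --motion '[[[0,0,-0.06],[0,0,0]],[[0,0,-0.15],[0,0,0]],[[0,0,-0.23],[0,0,0]],[[0,0,-0.23],[0,0,0]],[[0,0,-0.23],[0,0,0]]]'

```text
t: 4.1
eef_pos: [0.4783, -0.1965, 0.1491]
tool_rot: [0.001, 0.772, 0.636, 0.002]
contact_force: [-0.2, 0.3, -1.4]
gripper_width: 0.364
```

```bash
python3 plan.py 684.5,90,140,0.4
```

```text
t 4.10 p [ 478.3 -196.5  149.1] az -10.98 z [ 0.004 -0.    -1.   ] F [-0.2  0.3 -1.4] w 31.1 q [-0.27  0.38  0.67  2.05 -0.32  0.82  0.4 ]
shift [0.8013, 0.3695, 0.0249] turn [0.0007, -0.0, -0.0316] mm 353 deg 11.4
```

Emit:
play_rows --motion '[[[0.08,0.037,0],[0,0,-0.003]],[[0.18,0.083,0],[0,0,-0.008]],[[0.29,0.134,0],[0,0,-0.012]],[[0.4,0.185,0],[0,0,-0.016]],[[0.51,0.235,0],[0,0,-0.02]],[[0.62,0.286,0],[0,0,-0.025]],[[0.73,0.337,0.01],[0,0,-0.031]],[[0.801,0.37,0.02],[0,0,-0.0316]]]'

```text
t: 4.9
eef_pos: [0.6852, 0.0945, 0.1396]
tool_rot: [0.0, 0.703, 0.711, 0.001]
contact_force: [0.9, -0.5, -0.1]
gripper_width: 0.364
```

```bash
python3 plan.py 684.5,90,60,0.4 684.5,90,14,0.4
python3 - <<'E'
from h import *
c=snap("side","2"); crop(c,200,100,500,420,2,"s2.png")
E
```

```text
t 4.90 p [685.2  94.5 139.6] az 0.68 z [ 0.002  0.001 -1.   ] F [ 0.9 -0.5 -0.1] w 31.1 q [-0.58  0.64  0.53  1.62 -0.38  0.98  0.09]
shift [-0.0116, -0.0022, 0.1989] turn [0.0003, -0.0002, 0.0008] mm 80 deg 0.3
shift [-0.0117, -0.0025, 0.3139] turn [0.0003, -0.0002, 0.0008] mm 126 deg 0.3
```

View pics/s2.png

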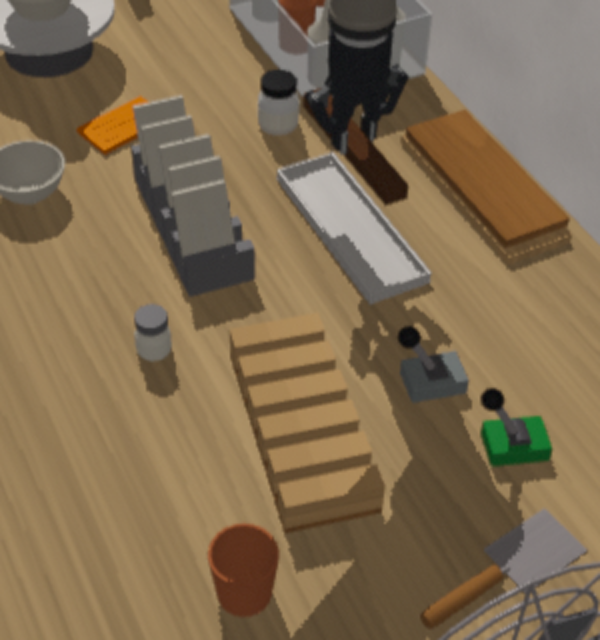

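Emit:
play_rows --motion '[[[-0.0116,-0.002,0.1],[0,0,0.001]],[[-0.0116,-0.002,0.2],[0,0,0.001]],[[-0.0116,-0.002,0.26],[0,0,0.001]],[[-0.0116,-0.002,0.29],[0,0,0.001]],[[-0.0116,-0.002,0.305],[0,0,0.001]],[[-0.0116,-0.002,0.313],[0,0,0.001]],[[-0.0116,-0.002,0.314],[0,0,0.001]]]'

```text
t: 5.65
eef_pos: [0.6871, 0.0954, 0.0136]
tool_rot: [0.0, 0.704, 0.711, 0.003]
contact_force: [0.0, -0.4, -1.1]
gripper_width: 0.365
```

```bash
python3 plan.py 684.5,90,12,0.4
```

```text
t 5.65 p [687.1  95.4  13.6] az 0.56 z [ 0.004  0.004 -1.   ] F [ 0.  -0.4 -1.1] w 31.2 q [-0.53  0.8   0.45  1.67 -0.46  0.78  0.15]
shift [-0.0135, -0.0065, 0.0039] turn [0.0007, -0.0006, 0.0004] mm 6 deg 0.4
```

Emit:
play_rows --motion '[[[-0.0135,-0.0065,0.004],[0,0,0]],[[-0.0135,-0.0065,0.004],[0,0,0]],[[-0.0135,-0.0065,0.004],[0,0,0]]]'

```text
t: 5.95
eef_pos: [0.6849, 0.0896, 0.0128]
tool_rot: [0.001, 0.704, 0.71, 0.003]
contact_force: [0.2, 0.2, -1.0]
gripper_width: 0.358
```

```bash
python3 plan.py 684.5,90,12,0.4
```

```text
t 5.95 p [684.9  89.6  12.8] az 0.52 z [ 0.005  0.004 -1.   ] F [ 0.2  0.2 -1. ] w 30.6 q [-0.52  0.79  0.45  1.68 -0.46  0.77  0.16]
shift [0.0011, -0.0009, 0.0019] turn [0.0008, -0.0006, 0.0003] mm 1 deg 0.4
```

Emit:
play_rows --motion '[[[0,0,0.001],[0,0,0]],[[0,0,0.001],[0,0,0]],[[0,0,0.001],[0,0,0]]]' --fingers 43

```text
t: 6.25
eef_pos: [0.6851, 0.0897, 0.0126]
tool_rot: [0.001, 0.704, 0.71, 0.003]
contact_force: [0.1, -0.5, 0.0]
gripper_width: 0.503
```

Emit:
play_rows --motion '[[[0,0,-0.05],[0,0,0]],[[0,0,-0.15],[0,0,0]],[[0,0,-0.25],[0,0,0]],[[0,0,-0.35],[0,0,0]],[[0,0,-0.5],[0,0,0]],[[0,0,-0.5],[0,0,0]]]'

```text
t: 6.85
eef_pos: [0.6872, 0.0885, 0.2195]
tool_rot: [0.003, 0.704, 0.71, 0.008]
contact_force: [0.6, 0.1, 1.2]
gripper_width: 0.506
```

```bash
python3 - <<'E'
from h import *
c=snap("side","3")
for n,c in(("side",c),("top",snap("top","3"))):
    rgb=c["pixels"].astype(int)
    Q,m=reg(c,.023,.034,(.62,.75),(-.06,.22),(rgb[...,0]-rgb[...,2]>12)); print(n,rect(Q),len(Q),np.percentile(Q[:,2],[5,50,95]))
    Q,m=reg(c,.012,.022,(.58,.82),(-.1,.3)); print(n,"tray",rect(Q),len(Q))
crop(load("side3"),300,130,440,270,4,"s3.png")
# crate frame tile poses
a=np.radians(-4.6);ex=np.array([np.cos(a),np.sin(a)]);ey=np.array([-np.sin(a),np.cos(a)]);o=np.array([.4926,.182])*1000
for x,y in((-5.4,-74.3),(4.9,-27.6),(6.8,18.9),(-3.5,65.7),(-.2,112.1)):
    C=o+x*ex+y*ey; u=np.sin(np.radians(20))
    # TCP 16 above centre along axis
    print("tile C",C.round(1),"tcp16",(C+16*u*ey).round(1), round(66.1+16*.94,1),"pre100",(C+106*u*ey).round(1),round(66.1+106*.94,1))
E
python3 plan.py
```

```text
side [6.819e+02 8.630e+01 3.310e+01 2.235e+02 2.000e-01] 516 [0.02469527 0.0285651  0.03188795]
side tray [6.832e+02 8.880e+01 9.140e+01 2.724e+02 1.000e-01] 198
top [ 6.845e+02  4.050e+01  3.080e+01  1.206e+02 -6.000e-01] 516 [0.02438747 0.02803454 0.03226148]
top tray [ 6.857e+02  4.330e+01  8.790e+01  1.714e+02 -1.000e-01] 161
tile C [481.3 108.4] tcp16 [481.7 113.8] 81.1 pre100 [484.2 144.5] 165.7
tile C [495.3 154.1] tcp16 [495.7 159.6] 81.1 pre100 [498.2 190.2] 165.7
tile C [500.9 200.3] tcp16 [501.3 205.7] 81.1 pre100 [503.8 236.4] 165.7
tile C [494.4 247.8] tcp16 [494.8 253.2] 81.1 pre100 [497.3 283.9] 165.7
tile C [501.4 293.8] tcp16 [501.8 299.2] 81.1 pre100 [504.3 329.9] 165.7
t 6.95 p [685.3  89.  215.3] az 0.53 z [ 0.01   0.005 -1.   ] F [-0.5  1.3 -0.9] w 42.8 q [-0.6   0.57  0.57  1.57 -0.34  1.1   0.06]
```

View pics/s3.png

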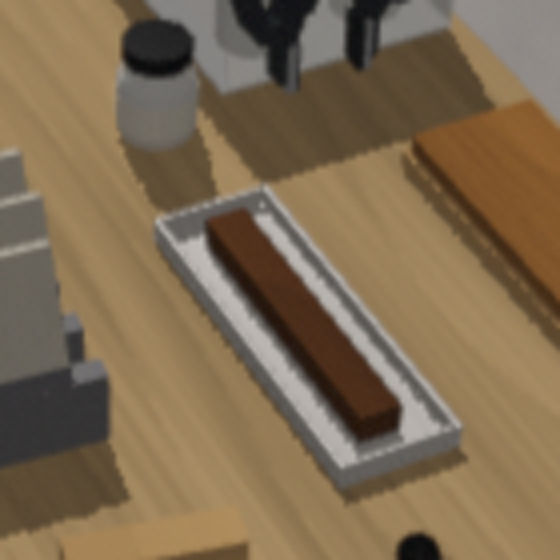

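```bash
python3 plan.py 504,330,210,85.4,20
```

```text
t 6.95 p [685.3  89.  215.3] az 0.53 z [ 0.01   0.005 -1.   ] F [-0.5  1.3 -0.9] w 42.8 q [-0.6   0.57  0.57  1.57 -0.34  1.1   0.06]
shift [0.6066, -0.4479, 0.0117] turn [0.0469, -0.0406, -0.2334] mm 302 deg 86.9
```

Emit:
play_rows --motion '[[[0.607,-0.448,0.012],[0.047,-0.0406,-0.2334]],[[0.607,-0.448,0.012],[0.047,-0.0406,-0.2334]],[[0.607,-0.448,0.012],[0.047,-0.0406,-0.2334]],[[0.607,-0.448,0.012],[0.047,-0.0406,-0.2334]],[[0.607,-0.448,0.012],[0.047,-0.0406,-0.2334]],[[0.607,-0.448,0.012],[0.047,-0.0406,-0.2334]],[[0.607,-0.448,0.012],[0.047,-0.0406,-0.2334]],[[0.607,-0.448,0.012],[0.047,-0.0406,-0.2334]]]' --fingers 26

```text
t: 7.75
eef_pos: [0.5012, 0.3321, 0.2074]
tool_rot: [-0.007, 0.188, 0.972, -0.144]
contact_force: [-0.1, -0.6, -0.5]
gripper_width: 0.303
```

```bash
python3 plan.py 504,330,170,85.4,20
```

```text
t 7.75 p [501.2 332.1 207.4] az 67.77 z [-0.068 -0.277 -0.959] F [-0.1 -0.6 -0.5] w 25.9 q [-0.99  0.52  0.31  1.61  0.02  1.26  0.48]
shift [-0.0046, 0.0241, 0.0905] turn [0.009, -0.0086, -0.0467] mm 38 deg 17.4
```

Emit:
play_rows --motion '[[[-0.0046,0.024,0.09],[0.009,-0.0086,-0.0467]],[[-0.0046,0.024,0.09],[0.009,-0.0086,-0.0467]],[[-0.0046,0.024,0.09],[0.009,-0.0086,-0.0467]],[[-0.0046,0.024,0.09],[0.009,-0.0086,-0.0467]],[[-0.0046,0.024,0.09],[0.009,-0.0086,-0.0467]]]'

```text
t: 8.25
eef_pos: [0.5045, 0.3295, 0.1704]
tool_rot: [-0.007, 0.042, 0.984, -0.173]
contact_force: [1.1, 0.3, -0.8]
gripper_width: 0.303
```

```bash
python3 plan.py 504.3,329.9,165.7,85.4,20 501.8,299.2,81.1,85.4,20;python3 - <<'E'
from h import *
c=snap("side","4"); crop(c,200,100,500,420,2,"s4.png")
E
```

```text
t 8.25 p [504.5 329.5 170.4] az 85.16 z [-0.028 -0.34  -0.94 ] F [ 1.1  0.3 -0.8] w 25.9 q [-0.98  0.57  0.26  1.64  0.1   1.21  0.7 ]
shift [0.0005, 0.0048, 0.0107] turn [0.0001, -0.0001, -0.0006] mm 5 deg 0.2
shift [0.0005, 0.0046, 0.2357] turn [0.0001, -0.0001, -0.0006] mm 94 deg 0.2
```

View pics/s4.png

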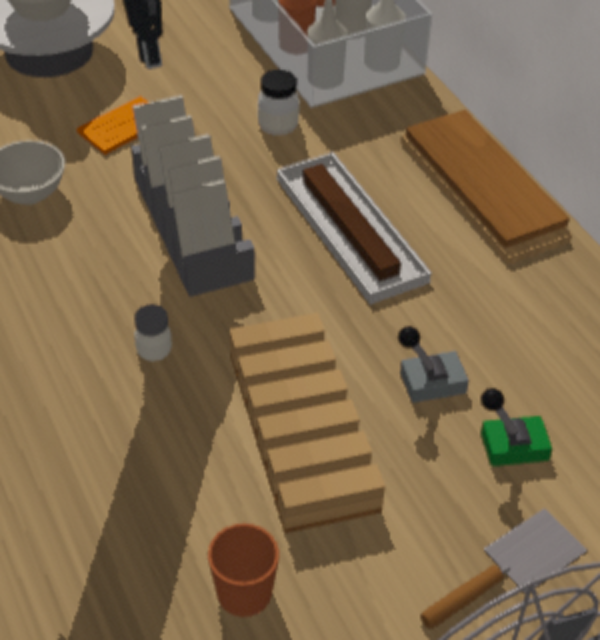

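Emit:
play_rows --motion '[[[0,0.0046,0.06],[0,0,0]],[[0,0.0046,0.11],[0,0,0]],[[0,0.0046,0.16],[0,0,0]],[[0,0.0046,0.2],[0,0,0]],[[0,0.0046,0.225],[0,0,0]],[[0,0.0046,0.235],[0,0,0]],[[0,0.0046,0.235],[0,0,0]]]'

```text
t: 9.0
eef_pos: [0.5024, 0.2992, 0.0818]
tool_rot: [-0.007, 0.042, 0.984, -0.173]
contact_force: [-0.4, 0.1, 0.8]
gripper_width: 0.307
```

```bash
python3 plan.py 501.8,299.2,81.1,85.4,20;python3 - <<'E'
from h import *
c=snap("side","5"); crop(c,230,100,350,220,5,"s5.png")
c=snap("top","5"); crop(c,150,200,290,290,5,"t5.png")
E
```

```text
t 9.00 p [502.4 299.2  81.8] az 85.12 z [-0.028 -0.34  -0.94 ] F [-0.4  0.1  0.8] w 26.2 q [-0.95  0.65  0.25  1.74  0.1   1.03  0.69]
shift [0.0014, 0.0005, 0.0016] turn [0.0002, -0.0, -0.0007] mm 1 deg 0.3
```

View pics/s5.png

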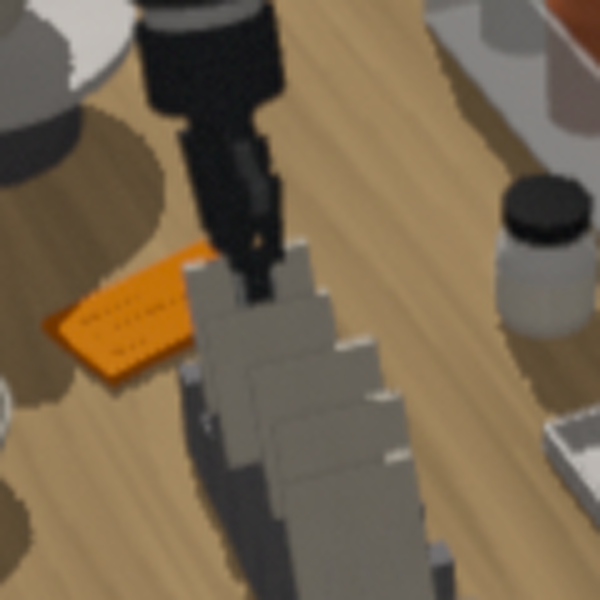

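Fingers straddle the +y tile near its centre, and no force is felt. Closing.

Emit:
play_rows --motion '[[[0,0,0],[0,0,0]],[[0,0,0],[0,0,0]],[[0,0,0],[0,0,0]],[[0,0,0],[0,0,0]],[[0,0,0],[0,0,0]]]' --fingers 2 --grip_force 40

```text
t: 9.6
eef_pos: [0.503, 0.2986, 0.0837]
tool_rot: [-0.006, 0.042, 0.984, -0.174]
contact_force: [-1.7, -2.8, 5.4]
gripper_width: 0.115
```

```bash
python3 plan.py
python3 - <<'E'
import numpy as np
a=np.radians(-11.4);ex=np.array([np.cos(a),np.sin(a)]);ey=np.array([-np.sin(a),np.cos(a)]);o=np.array([472.4,-187.1])
for k in(-2,-1,0,1,2): print(k,(o+46*k*ey).round(1))
E
```

```text
t 9.60 p [503.  298.6  83.7] az 85.08 z [-0.027 -0.341 -0.94 ] F [-1.7 -2.8  5.4] w 9.8 q [-0.95  0.64  0.25  1.74  0.1   1.03  0.69]
-2 [ 454.2 -277.3]
-1 [ 463.3 -232.2]
0 [ 472.4 -187.1]
1 [ 481.5 -142. ]
2 [490.6 -96.9]
```

Emit:
play_rows --motion '[[[0,0,-0.04],[0,0,0]],[[0,0,-0.1],[0,0,0]],[[0,0,-0.17],[0,0,0]],[[0,0,-0.25],[0,0,0]],[[0,0,-0.34],[0,0,0]],[[0,0,-0.4],[0,0,0]],[[0,0,-0.4],[0,0,0]]]'

```text
t: 10.3
eef_pos: [0.5086, 0.356, 0.2376]
tool_rot: [-0.004, 0.042, 0.984, -0.17]
contact_force: [0.2, -0.6, -2.1]
gripper_width: 0.11
```

```bash
python3 plan.py 500,190,245,80,0;python3 - <<'E'
from h import *
c=snap("side","6"); crop(c,200,50,400,250,4,"s6.png")
# slots: depth profile along rack y, top view
a=np.radians(-11.4);ex=np.array([np.cos(a),np.sin(a)]);ey=np.array([-np.sin(a),np.cos(a)]);o=np.array([.4724,-.1871])
for n in("top5","side5"):
    t=load(n);P=cloud(t).reshape(-1,3)
    x=(P[:,:2]-o)@ex;y=(P[:,:2]-o)@ey
    m=(abs(x)<.035)&(abs(y)<.135)&(abs(P[:,2]-.05)<.006)
    # rib-top gaps along y
    ys=np.sort(y[m]); g=np.nonzero(np.diff(ys)>.005)[0]
    print(n,[( (ys[i]*1000).round(1),(ys[i+1]*1000).round(1),((ys[i]+ys[i+1])*500).round(1)) for i in g])
E
```

```text
t 10.30 p [508.6 356.  237.6] az 85.10 z [-0.022 -0.335 -0.942] F [ 0.2 -0.6 -2.1] w 9.4 q [-1.    0.53  0.27  1.53  0.1   1.35  0.7 ]
shift [-0.0133, -0.3975, 0.1222] turn [-0.0544, 0.0035, 0.0142] mm 166 deg 20.3
top5 [(np.float64(-97.1), np.float64(-82.1), np.float64(-89.6)), (np.float64(-51.0), np.float64(-36.1), np.float64(-43.5)), (np.float64(-4.9), np.float64(10.3), np.float64(2.7)), (np.float64(40.5), np.float64(56.3), np.float64(48.4)), (np.float64(86.5), np.float64(102.4), np.float64(94.4))]
side5 [(np.float64(-96.9), np.float64(-85.5), np.float64(-91.2)), (np.float64(-50.4), np.float64(-40.1), np.float64(-45.2)), (np.float64(-2.2), np.float64(5.1), np.float64(1.5)), (np.float64(41.1), np.float64(51.4), np.float64(46.3)), (np.float64(88.0), np.float64(97.3), np.float64(92.7))]
```

View pics/s6.png

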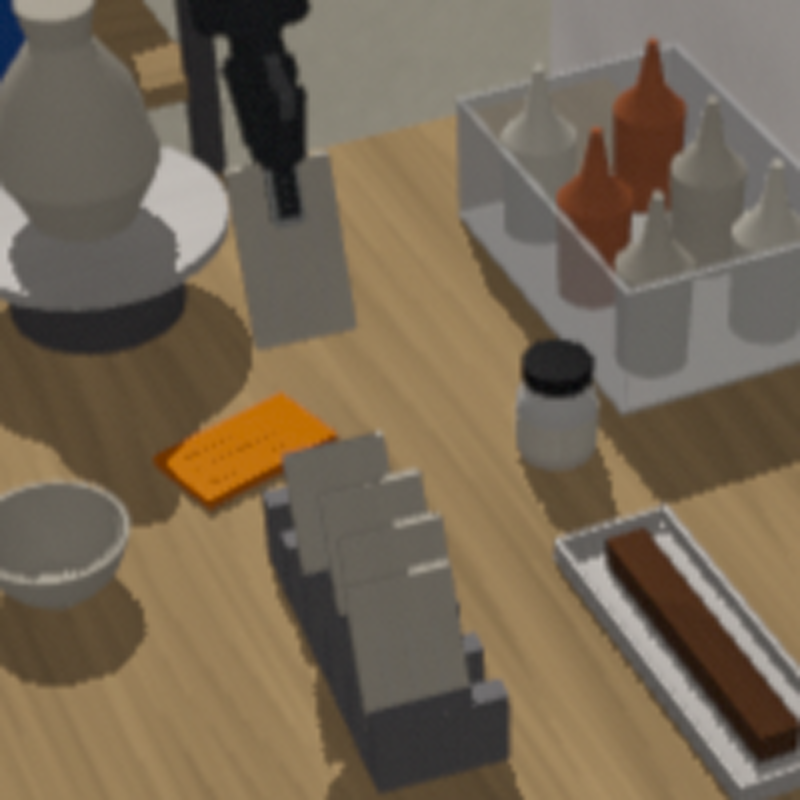

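Run:
```python
from h import *
a=np.radians(-11.4);ex=np.array([np.cos(a),np.sin(a),0]);ey=np.array([-np.sin(a),np.cos(a),0])
o=np.array([.4724,-.1871,.05])
for n,(x0,y0,x1,y1) in (("top5",(320,215,450,290)),("side5",(300,250,400,370))):
    c=load(n);P=cloud(c).reshape(-1,3);y=(P-o)@ey;x=(P-o)@ex
    m=(abs(x)<.035)&(abs(y)<.15)&(abs(P[:,2]-.05)<.006);print(n,np.percentile(y[m],[0,.3,99.7,100]).round(4))
    m=(abs(y)<.1)&(abs(x)<.07)&(abs(P[:,2]-.05)<.006);print(n,'x',np.percentile(x[m],[0,.3,99.7,100]).round(4))
    s=6
    im=cv2.resize(c["pixels"][y0:y1,x0:x1,::-1],None,fx=s,fy=s,interpolation=cv2.INTER_CUBIC)
    for k in range(-2,3):
        for e in(-.008,.008):
            p=proj(c,[o+ey*(.046*k+e)-ex*.055,o+ey*(.046*k+e)+ex*.055])
            p=((p-[x0,y0]+.5)*s).astype(int); cv2.line(im,tuple(map(int,p[0])),tuple(map(int,p[1])),(255,0,0),1)
    p=proj(c,[o-ex*.055-ey*.13,o+ex*.055-ey*.13,o+ex*.055+ey*.13,o-ex*.055+ey*.13]);p=((p-[x0,y0]+.5)*s).astype(int)
    cv2.polylines(im,[p.reshape(-1,1,2)],True,(0,0,255),1)
    cv2.imwrite("pics/ov_"+n+".png",im)
```

```text
top5 [-0.1281 -0.127   0.1317  0.1323]
top5 x [-0.0538 -0.0533  0.056   0.0564]
side5 [-0.1312 -0.1304  0.131   0.1338]
side5 x [-0.0564 -0.0559  0.0544  0.0552]
```

View pics/ov_top5.png

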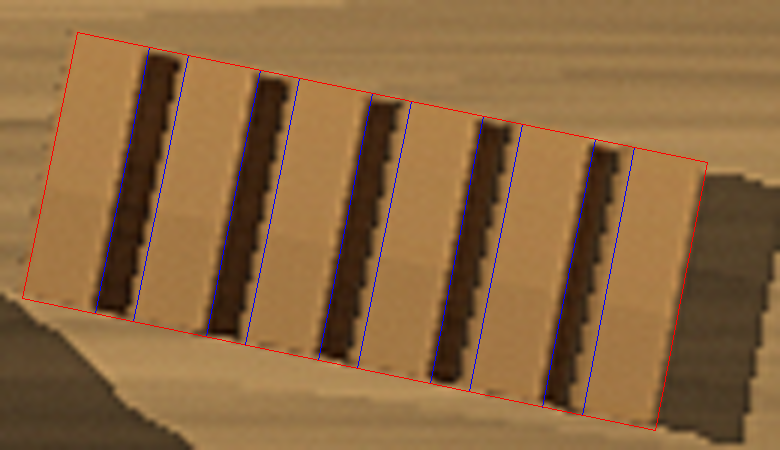

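View pics/ov_side5.png

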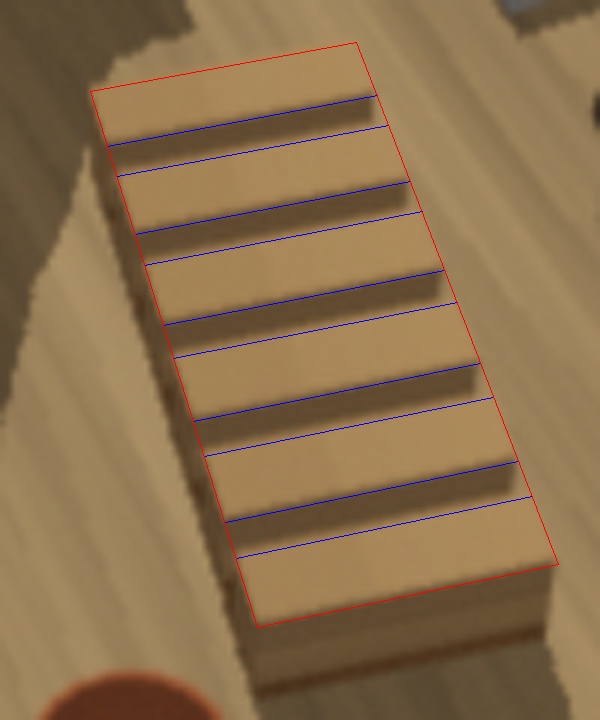

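Emit:
play_rows --motion '[[[-0.013,-0.1,0.02],[-0.0135,0.001,0.0035]],[[-0.013,-0.2,0.05],[-0.027,0.0015,0.007]],[[-0.013,-0.3,0.08],[-0.04,0.002,0.01]],[[-0.0133,-0.3975,0.122],[-0.0544,0.0035,0.0142]],[[-0.0133,-0.3975,0.122],[-0.0544,0.0035,0.0142]]]'

```text
t: 10.85
eef_pos: [0.4979, 0.1764, 0.2419]
tool_rot: [-0.002, 0.096, 0.995, -0.003]
contact_force: [0.6, 0.6, -0.7]
gripper_width: 0.115
```

```bash
python3 plan.py 455,-190,240,78.6,0
```

```text
t 10.85 p [497.9 176.4 241.9] az 79.02 z [-0.005 -0.006 -1.   ] F [ 0.6  0.6 -0.7] w 9.8 q [-0.71  0.23  0.3   1.9  -0.07  1.03  1.  ]
shift [-0.0692, -0.9196, 0.0112] turn [-0.0011, -0.0006, 0.0012] mm 369 deg 0.6
```

Emit:
play_rows --motion '[[[-0.007,-0.09,0],[0,0,0]],[[-0.015,-0.2,0],[0,0,0]],[[-0.024,-0.32,0],[0,0,0]],[[-0.033,-0.44,0],[0,0,0]],[[-0.042,-0.56,0.005],[-0.0005,-0.0003,0.0006]],[[-0.051,-0.68,0.005],[-0.001,-0.0006,0.001]],[[-0.06,-0.8,0.01],[-0.0011,-0.0006,0.0012]],[[-0.069,-0.92,0.011],[-0.0011,-0.0006,0.0012]]]'

```text
t: 11.65
eef_pos: [0.4529, -0.1918, 0.2387]
tool_rot: [-0.001, 0.1, 0.995, -0.0]
contact_force: [0.8, -0.2, -2.3]
gripper_width: 0.11
```

```bash
python3 plan.py 454.2,-277.3,180,78.6,0
```

```text
t 11.65 p [ 452.9 -191.8  238.7] az 78.56 z [-0.003  0.    -1.   ] F [ 0.8 -0.2 -2.3] w 9.4 q [-0.22  0.18  0.56  2.   -0.11  1.    1.77]
shift [-0.0461, -0.2088, 0.1466] turn [-0.0001, -0.0005, -0.0001] mm 104 deg 0.2
```

Emit:
play_rows --motion '[[[-0.015,-0.07,0.03],[0,0,0]],[[-0.03,-0.14,0.08],[0,0,0]],[[-0.046,-0.19,0.11],[0,-0.0005,0]],[[-0.046,-0.209,0.13],[0,-0.0005,0]],[[-0.046,-0.209,0.146],[0,-0.0005,0]],[[-0.046,-0.209,0.146],[0,-0.0005,0]]]'

```text
t: 12.25
eef_pos: [0.4533, -0.2758, 0.179]
tool_rot: [-0.001, 0.099, 0.995, 0.0]
contact_force: [0.1, 0.1, -0.8]
gripper_width: 0.116
```

```bash
cat > hold.py <<'E'
import sys
from h import *
tag=sys.argv[1]
a=np.radians(-11.4);ex=np.array([np.cos(a),np.sin(a),0]);ey=np.array([-np.sin(a),np.cos(a),0]);o=np.array([.4724,-.1871,0])
k=int(sys.argv[2]) # slot
zc=float(sys.argv[3]) # expected tile centre height
c=snap("side",tag)
P=cloud(c);rgb=c["pixels"].astype(int);q=P-o
x=q@ex;y=q@ey-.046*k;z=P[...,2]
grey=(abs(rgb[...,0]-rgb[...,2])<32)&(rgb.sum(-1)>200)
m=(abs(x)<.06)&(abs(y)<.03)&(z>zc-.07)&(z<zc+.07)&grey
m=cv2.morphologyEx(m.astype(np.uint8),cv2.MORPH_OPEN,np.ones((3,3)))>0
# lower part of -y face
X,Y,Z=x[m],y[m],z[m]
lo=Z<zc+.03
s=np.linalg.lstsq(np.c_[X[lo],Z[lo]-zc,np.ones(lo.sum())],Y[lo],rcond=None)[0]
print("n",m.sum(),"x range",np.percentile(X,[1,99]).round(4),"zrange",np.percentile(Z,[1,99]).round(4),"face y %.4f (want -.005) yaw %.1f lean %.1f deg"%(s[2],np.degrees(np.arctan(s[0])),np.degrees(np.arctan(s[1]))))
crop(c,230,160,430,360,4,"hold%s.png"%tag)
E
python3 hold.py 7 -2 .162; python3 plan.py 454.2,-277.3,89,78.6,0
```

```text
n 991 x range [-0.0379  0.0302] zrange [0.1047 0.2204] face y -0.0036 (want -.005) yaw -0.3 lean -0.2 deg
t 12.30 p [ 453.9 -275.8  179.7] az 78.64 z [-0.001  0.001 -1.   ] F [ 0.3 -0.2 -1.3] w 9.4 q [-0.03  0.34  0.57  1.98 -0.23  0.89  2.03]
shift [-0.0017, -0.0037, 0.2268] turn [0.0001, -0.0002, 0.0001] mm 91 deg 0.1
```

View pics/hold7.png

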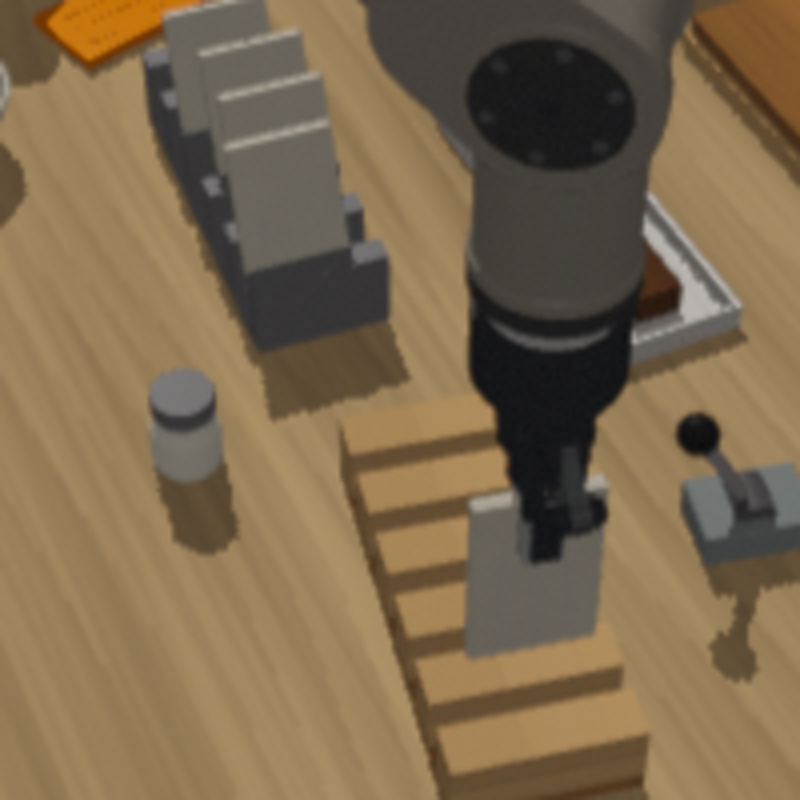

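Emit:
play_rows --motion '[[[-0.001,-0.0037,0.03],[0,0,0]],[[-0.001,-0.0037,0.07],[0,0,0]],[[-0.001,-0.0037,0.1],[0,0,0]],[[-0.001,-0.0037,0.1],[0,0,0]],[[-0.001,-0.0037,0.1],[0,0,0]]]'

```text
t: 12.8
eef_pos: [0.454, -0.2771, 0.1397]
tool_rot: [-0.001, 0.099, 0.995, 0.0]
contact_force: [1.0, 0.1, -1.0]
gripper_width: 0.111
```

```bash
python3 plan.py 454.2,-277.3,88,78.6,0
```

```text
t 12.80 p [ 454.  -277.1  139.7] az 78.66 z [-0.002  0.001 -1.   ] F [ 1.   0.1 -1. ] w 9.5 q [-0.    0.4   0.54  2.01 -0.28  0.81  2.07]
shift [-0.0007, -0.0004, 0.1292] turn [0.0001, -0.0003, 0.0002] mm 52 deg 0.1
```

Emit:
play_rows --motion '[[[0,0,0.03],[0,0,0]],[[0,0,0.06],[0,0,0]],[[0,0,0.085],[0,0,0]],[[0,0,0.105],[0,0,0]],[[0,0,0.118],[0,0,0]],[[0,0,0.126],[0,0,0]],[[0,0,0.126],[0,0,0]]]'

```text
t: 13.5
eef_pos: [0.454, -0.2776, 0.0895]
tool_rot: [-0.001, 0.099, 0.995, 0.0]
contact_force: [-0.4, -0.3, -1.8]
gripper_width: 0.109
```

```bash
python3 plan.py 454.2,-277.3,88,78.6,0; python3 hold.py 8 -2 .072
```

```text
t 13.50 p [ 454.  -277.6   89.5] az 78.62 z [-0.001  0.    -1.   ] F [-0.4 -0.3 -1.8] w 9.3 q [ 0.04  0.47  0.5   2.04 -0.34  0.71  2.13]
shift [-0.0003, 0.0008, 0.0039] turn [0.0, -0.0002, 0.0001] mm 2 deg 0.1
n 564 x range [-0.0372  0.0309] zrange [0.0483 0.1326] face y -0.0050 (want -.005) yaw -0.5 lean -2.6 deg
```

View pics/hold8.png

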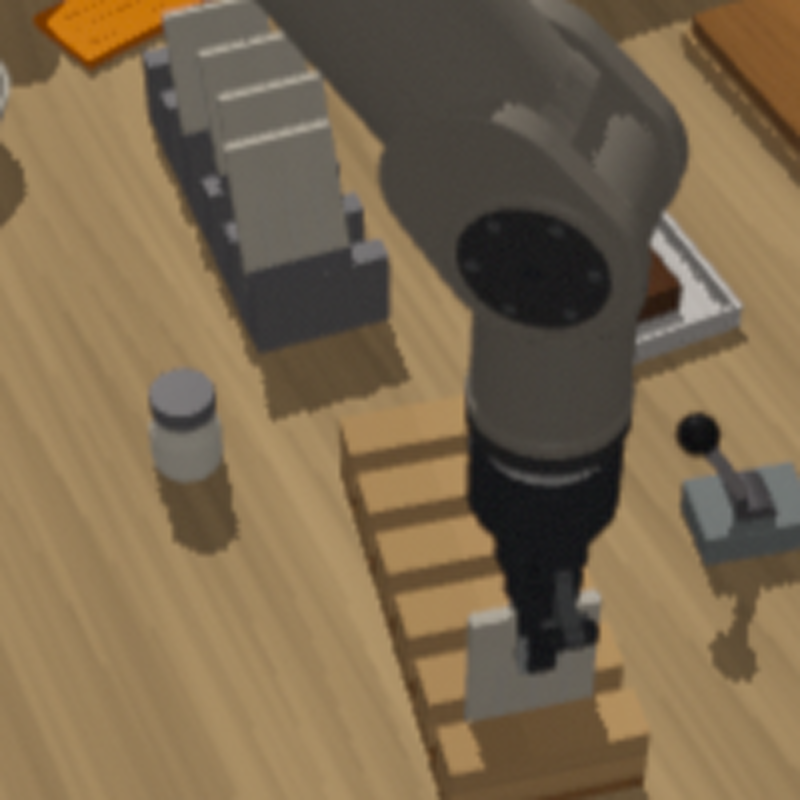

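Emit:
play_rows --motion '[[[0,0,0.003],[0,0,0]],[[0,0,0.006],[0,0,0]]]'

```text
t: 13.75
eef_pos: [0.4543, -0.2779, 0.0893]
tool_rot: [-0.0, 0.099, 0.995, 0.001]
contact_force: [-10.0, 5.3, 30.9]
gripper_width: 0.113
```

Emit:
play_rows --motion '[[[0,0,0],[0,0,0]],[[0,0,0],[0,0,0]],[[0,0,0],[0,0,0]]]' --fingers 24

```text
t: 14.05
eef_pos: [0.4545, -0.278, 0.0893]
tool_rot: [0.0, 0.099, 0.995, 0.001]
contact_force: [0.7, 0.3, 1.1]
gripper_width: 0.278
```

Emit:
play_rows --motion '[[[0,0,-0.04],[0,0,0]],[[0,0,-0.12],[0,0,0]],[[0,0,-0.22],[0,0,0]],[[0,0,-0.34],[0,0,0]],[[0,0,-0.36],[0,0,0]]]'

```text
t: 14.55
eef_pos: [0.4568, -0.2799, 0.2382]
tool_rot: [0.004, 0.099, 0.995, -0.0]
contact_force: [0.8, -1.1, 0.5]
gripper_width: 0.281
```

```bash
python3 hold.py 9 -2 .07; python3 plan.py 486,240,235,85.4,20
```

```text
n 828 x range [-0.0367  0.0306] zrange [0.0488 0.1323] face y -0.0048 (want -.005) yaw -0.5 lean -0.2 deg
t 14.60 p [ 456.5 -279.4  237.1] az 78.60 z [ 0.007 -0.001 -1.   ] F [ 0.  -0.3  0.2] w 24.1 q [-0.07  0.26  0.61  1.92 -0.18  1.01  1.99]
shift [0.1843, 1.2874, 0.005] turn [0.0555, -0.0022, -0.0189] mm 520 deg 21.1
```

```bash
python3 plan.py 485,90,240,84,8
```

```text
t 14.60 p [ 456.5 -279.4  237.1] az 78.60 z [ 0.007 -0.001 -1.   ] F [ 0.  -0.3  0.2] w 24.1 q [-0.07  0.26  0.61  1.92 -0.18  1.01  1.99]
shift [0.1126, 0.9193, -0.0073] turn [0.0223, 0.0001, -0.0151] mm 370 deg 9.7
```

Emit:
play_rows --motion '[[[0.113,0.92,-0.007],[0.022,0,-0.015]],[[0.113,0.92,-0.007],[0.022,0,-0.015]],[[0.113,0.92,-0.007],[0.022,0,-0.015]],[[0.113,0.92,-0.007],[0.022,0,-0.015]],[[0.113,0.92,-0.007],[0.022,0,-0.015]],[[0.113,0.92,-0.007],[0.022,0,-0.015]],[[0.113,0.92,-0.007],[0.022,0,-0.015]],[[0.113,0.92,-0.007],[0.022,0,-0.015]]]'

```text
t: 15.4
eef_pos: [0.484, 0.0954, 0.2383]
tool_rot: [-0.004, 0.049, 0.996, -0.069]
contact_force: [0.6, -0.3, -0.1]
gripper_width: 0.28
```

```bash
python3 plan.py 497.3,284,172,85.4,20
```

```text
t 15.40 p [484.   95.4 238.3] az 84.34 z [-0.015 -0.136 -0.991] F [ 0.6 -0.3 -0.1] w 23.9 q [-0.73  0.2   0.38  1.96  0.06  1.05  1.09]
shift [0.0134, 0.4906, 0.0995] turn [0.0337, -0.0009, -0.0028] mm 200 deg 12.2
```

Emit:
play_rows --motion '[[[0.0134,0.12,0.0],[0.008,0,0]],[[0.0134,0.24,0.02],[0.017,0,0]],[[0.0134,0.36,0.04],[0.025,0,0]],[[0.0134,0.45,0.07],[0.0337,-0.0009,-0.0028]],[[0.0134,0.49,0.0995],[0.0337,-0.0009,-0.0028]],[[0.0134,0.49,0.0995],[0.0337,-0.0009,-0.0028]],[[0.0134,0.49,0.0995],[0.0337,-0.0009,-0.0028]]]' --fingers 26

```text
t: 16.1
eef_pos: [0.4967, 0.2824, 0.1708]
tool_rot: [-0.008, 0.04, 0.984, -0.175]
contact_force: [-0.5, -0.7, 0.1]
gripper_width: 0.306
```

```bash
python3 plan.py 494.8,253.2,81.1,85.4,20
python3 - <<'E'
from h import *
c=snap("side","10"); crop(c,230,100,350,220,5,"s10.png")
rgb=c["pixels"].astype(int)
Q,m=reg(c,.023,.034,(.62,.75),(-.06,.22),(rgb[...,0]-rgb[...,2]>12)); print(rect(Q),len(Q))
E
```

```text
t 16.10 p [496.7 282.4 170.8] az 85.40 z [-0.03  -0.343 -0.939] F [-0.5 -0.7  0.1] w 26.1 q [-0.98  0.52  0.3   1.73  0.11  1.17  0.74]
shift [-0.0014, 0.0086, 0.2357] turn [-0.0005, -0.0003, -0.0] mm 94 deg 0.2
[6.813e+02 8.670e+01 3.250e+01 2.239e+02 3.000e-01] 509
```

View pics/s10.png

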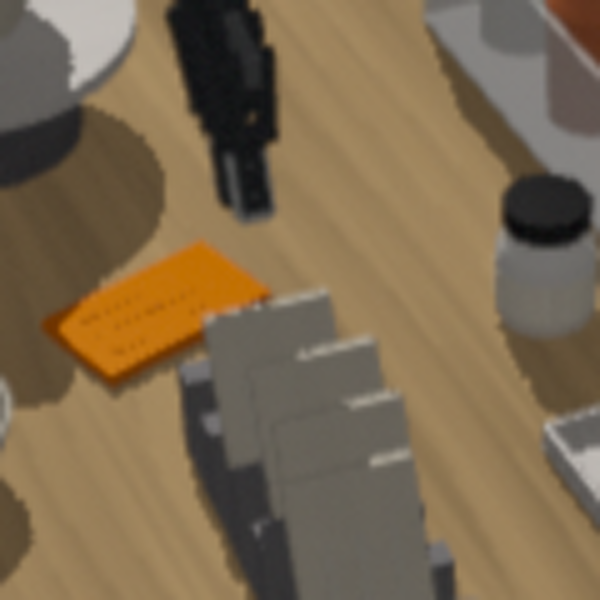

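Emit:
play_rows --motion '[[[-0.0014,0.0086,0.04],[0,0,0]],[[-0.0014,0.0086,0.09],[0,0,0]],[[-0.0014,0.0086,0.15],[0,0,0]],[[-0.0014,0.0086,0.2],[0,0,0]],[[-0.0014,0.0086,0.225],[0,0,0]],[[-0.0014,0.0086,0.235],[0,0,0]],[[-0.0014,0.0086,0.235],[0,0,0]]]'

```text
t: 16.85
eef_pos: [0.4959, 0.2523, 0.0828]
tool_rot: [-0.007, 0.041, 0.984, -0.174]
contact_force: [-0.8, -0.3, -0.2]
gripper_width: 0.305
```

```bash
python3 plan.py 494.8,253.2,81.1,85.4,20
```

```text
t 16.85 p [495.9 252.3  82.8] az 85.21 z [-0.029 -0.342 -0.939] F [-0.8 -0.3 -0.2] w 26.1 q [-0.94  0.61  0.29  1.83  0.11  0.98  0.74]
shift [0.0028, 0.0034, 0.0034] turn [-0.0002, -0.0002, -0.0005] mm 2 deg 0.2
```

Emit:
play_rows --motion '[[[0.002,0.003,0.002],[0,0,0]],[[0.002,0.003,0.002],[0,0,0]],[[0.002,0.003,0.002],[0,0,0]],[[0.002,0.003,0.002],[0,0,0]],[[0.002,0.003,0.002],[0,0,0]]]' --fingers 2

```text
t: 17.35
eef_pos: [0.4959, 0.2524, 0.0832]
tool_rot: [-0.007, 0.042, 0.984, -0.175]
contact_force: [-0.5, -2.8, 5.7]
gripper_width: 0.112
```

Emit:
play_rows --motion '[[[0,0,-0.04],[0,0,0]],[[0,0,-0.1],[0,0,0]],[[0,0,-0.17],[0,0,0]],[[0,0,-0.25],[0,0,0]],[[0,0,-0.34],[0,0,0]],[[0,0,-0.4],[0,0,0]],[[0,0,-0.4],[0,0,0]]]'

```text
t: 18.05
eef_pos: [0.5018, 0.3103, 0.2371]
tool_rot: [-0.004, 0.041, 0.984, -0.172]
contact_force: [1.1, 0.6, -1.8]
gripper_width: 0.116
```

```bash
python3 plan.py 485,130,245,80,0
```

```text
t 18.05 p [501.8 310.3 237.1] az 85.18 z [-0.022 -0.337 -0.941] F [ 1.1  0.6 -1.8] w 9.9 q [-1.    0.48  0.31  1.62  0.11  1.31  0.73]
shift [0.0047, -0.4328, 0.1344] turn [-0.0548, 0.0034, 0.0144] mm 181 deg 20.4
```

Emit:
play_rows --motion '[[[0.001,-0.09,0.02],[-0.0135,0.001,0.0035]],[[0.002,-0.2,0.05],[-0.027,0.0015,0.007]],[[0.003,-0.3,0.08],[-0.04,0.002,0.01]],[[0.004,-0.4,0.12],[-0.0548,0.0034,0.0144]],[[0.0047,-0.433,0.134],[-0.0548,0.0034,0.0144]],[[0.0047,-0.433,0.134],[-0.0548,0.0034,0.0144]]]'

```text
t: 18.65
eef_pos: [0.4841, 0.1255, 0.2446]
tool_rot: [-0.0, 0.091, 0.996, -0.001]
contact_force: [1.0, 0.4, -1.2]
gripper_width: 0.11
```

```bash
python3 plan.py 463.3,-232.2,240,78.6,0
```

```text
t 18.65 p [484.1 125.5 244.6] az 79.60 z [-0.001 -0.001 -1.   ] F [ 1.   0.4 -1.2] w 9.4 q [-0.7   0.17  0.36  1.97 -0.07  1.01  1.09]
shift [-0.1103, -0.8889, 0.0127] turn [-0.0002, -0.0001, 0.0028] mm 358 deg 1.0
```

Emit:
play_rows --motion '[[[-0.013,-0.1,0],[0,0,0.001]],[[-0.026,-0.21,0],[0,0,0.001]],[[-0.04,-0.33,0],[0,0,0.002]],[[-0.055,-0.45,0.005],[0,0,0.0028]],[[-0.07,-0.57,0.01],[0,0,0.0028]],[[-0.085,-0.69,0.0127],[0,0,0.0028]],[[-0.1,-0.81,0.0127],[0,0,0.0028]],[[-0.11,-0.889,0.0127],[0,0,0.0028]]]'

```text
t: 19.45
eef_pos: [0.463, -0.2344, 0.2395]
tool_rot: [-0.001, 0.1, 0.995, -0.001]
contact_force: [0.5, 0.2, -0.8]
gripper_width: 0.112
```

```bash
python3 plan.py 463.3,-232.2,140,78.6,0
```

```text
t 19.45 p [ 463.  -234.4  239.5] az 78.56 z [-0.002 -0.003 -1.   ] F [ 0.5  0.2 -0.8] w 9.5 q [-0.18  0.23  0.62  1.95 -0.16  1.01  1.88]
shift [0.0001, 0.0062, 0.2488] turn [-0.0005, -0.0002, -0.0001] mm 100 deg 0.2
```

Emit:
play_rows --motion '[[[0,0.006,0.05],[-0.0005,0,0]],[[0,0.006,0.12],[-0.0005,0,0]],[[0,0.006,0.19],[-0.0005,0,0]],[[0,0.006,0.23],[-0.0005,0,0]],[[0,0.006,0.249],[-0.0005,0,0]],[[0,0.006,0.249],[-0.0005,0,0]],[[0,0.006,0.249],[-0.0005,0,0]]]'

```text
t: 20.15
eef_pos: [0.4641, -0.232, 0.1403]
tool_rot: [-0.0, 0.099, 0.995, 0.0]
contact_force: [-0.7, -0.3, -0.4]
gripper_width: 0.11
```

```bash
python3 hold.py 11 -1 .1215; python3 plan.py 463.3,-232.2,90,78.6,0
```

```text
n 819 x range [-0.0357  0.0326] zrange [0.0708 0.1833] face y -0.0048 (want -.005) yaw -0.1 lean -0.8 deg
t 20.20 p [ 464.2 -232.2  140.6] az 78.60 z [-0.  0. -1.] F [-0.4 -0.1 -0.8] w 9.7 q [-0.11  0.37  0.56  2.04 -0.28  0.8   1.99]
shift [0.0023, -0.0005, 0.1266] turn [0.0, -0.0, 0.0] mm 51 deg 0.0
```

Emit:
play_rows --motion '[[[0,0,0.03],[0,0,0]],[[0,0,0.06],[0,0,0]],[[0,0,0.085],[0,0,0]],[[0,0,0.105],[0,0,0]],[[0,0,0.118],[0,0,0]],[[0,0,0.126],[0,0,0]],[[0,0,0.126],[0,0,0]]]'

```text
t: 20.9
eef_pos: [0.464, -0.2322, 0.0898]
tool_rot: [-0.0, 0.099, 0.995, 0.0]
contact_force: [-0.5, 0.0, -1.4]
gripper_width: 0.112
```

Emit:
play_rows --motion '[[[0,0,0],[0,0,0]],[[0,0,0],[0,0,0]],[[0,0,0],[0,0,0]]]' --fingers 24

```text
t: 21.2
eef_pos: [0.4644, -0.2324, 0.0902]
tool_rot: [0.0, 0.099, 0.995, 0.0]
contact_force: [0.4, 0.2, -0.1]
gripper_width: 0.28
```

Emit:
play_rows --motion '[[[0,0,-0.04],[0,0,0]],[[0,0,-0.12],[0,0,0]],[[0,0,-0.22],[0,0,0]],[[0,0,-0.34],[0,0,0]],[[0,0,-0.37],[0,0,0]]]'

```text
t: 21.7
eef_pos: [0.4666, -0.2339, 0.2432]
tool_rot: [0.004, 0.1, 0.995, -0.0]
contact_force: [0.7, -0.4, -0.3]
gripper_width: 0.282
```

```bash
python3 hold.py 12 -1 .07; python3 plan.py 490,60,240,84,8
```

```text
n 591 x range [-0.0356  0.0322] zrange [0.0535 0.1332] face y -0.0030 (want -.005) yaw 0.0 lean -2.9 deg
t 21.75 p [ 466.6 -233.6  242.9] az 78.58 z [ 0.008 -0.001 -1.   ] F [ 1.4 -0.8  1.4] w 24.0 q [-0.19  0.23  0.63  1.94 -0.16  1.01  1.89]
shift [0.0882, 0.731, 0.0068] turn [0.0222, 0.0003, -0.0151] mm 295 deg 9.7
```

View pics/hold12.png

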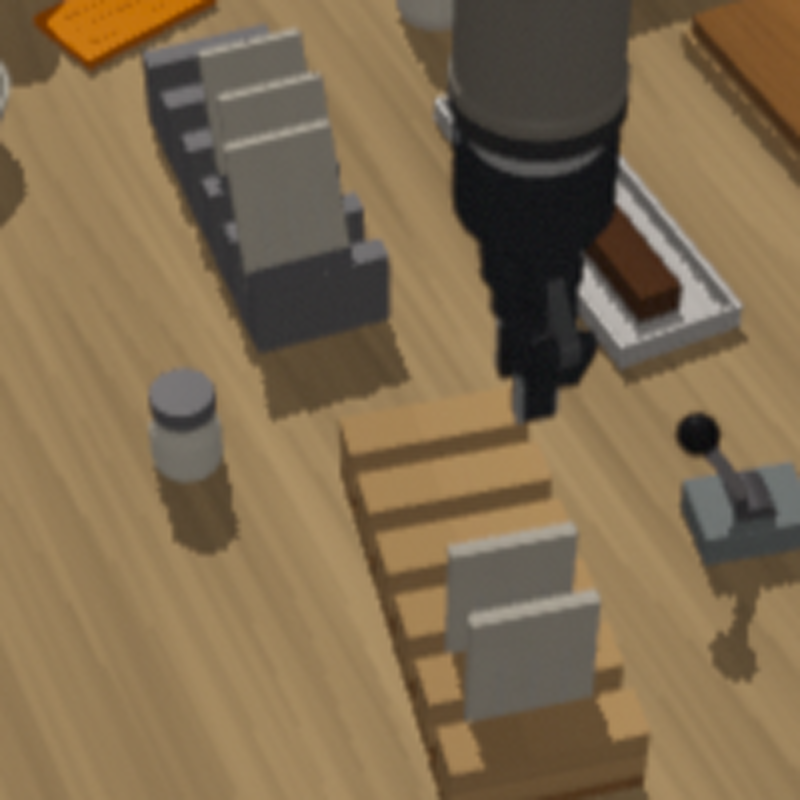

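Two racked upright at (530,590) and (535,655) in the crop; the batten is still in its tray. Next: tile 2, grasp (501.3, 205.7, 81).

Emit:
play_rows --motion '[[[0.088,0.73,0.007],[0.022,0,-0.015]],[[0.088,0.73,0.007],[0.022,0,-0.015]],[[0.088,0.73,0.007],[0.022,0,-0.015]],[[0.088,0.73,0.007],[0.022,0,-0.015]],[[0.088,0.73,0.007],[0.022,0,-0.015]],[[0.088,0.73,0.007],[0.022,0,-0.015]],[[0.088,0.73,0.007],[0.022,0,-0.015]]]'

```text
t: 22.45
eef_pos: [0.4898, 0.0674, 0.2384]
tool_rot: [-0.003, 0.047, 0.997, -0.068]
contact_force: [0.5, -0.4, -0.2]
gripper_width: 0.283
```

```bash
python3 plan.py 503.8,237.5,172,85.4,20
```

```text
t 22.45 p [489.8  67.4 238.4] az 84.60 z [-0.012 -0.136 -0.991] F [ 0.5 -0.4 -0.2] w 24.2 q [-0.73  0.2   0.44  1.97  0.05  1.04  1.16]
shift [0.0052, 0.4454, 0.1064] turn [0.0338, -0.0005, -0.0022] mm 183 deg 12.2
```

Emit:
play_rows --motion '[[[0.005,0.11,0.0],[0.008,0,0]],[[0.005,0.22,0.02],[0.017,0,0]],[[0.005,0.33,0.04],[0.025,0,0]],[[0.005,0.41,0.07],[0.0338,-0.0005,-0.002]],[[0.005,0.445,0.1064],[0.0338,-0.0005,-0.002]],[[0.005,0.445,0.1064],[0.0338,-0.0005,-0.002]],[[0.005,0.445,0.1064],[0.0338,-0.0005,-0.002]]]' --fingers 26

```text
t: 23.15
eef_pos: [0.5036, 0.2354, 0.1714]
tool_rot: [-0.008, 0.041, 0.984, -0.175]
contact_force: [0.7, -0.9, 1.3]
gripper_width: 0.306
```

```bash
python3 plan.py 501.3,205.7,82,85.4,20
python3 - <<'E'
from h import *
c=snap("side","13"); crop(c,230,100,350,220,5,"s13.png")
E
```

```text
t 23.15 p [503.6 235.4 171.4] az 85.29 z [-0.029 -0.343 -0.939] F [ 0.7 -0.9  1.3] w 26.2 q [-0.97  0.49  0.37  1.79  0.11  1.13  0.81]
shift [-0.0005, 0.0071, 0.2356] turn [-0.0004, -0.0003, -0.0003] mm 94 deg 0.2
```

View pics/s13.png

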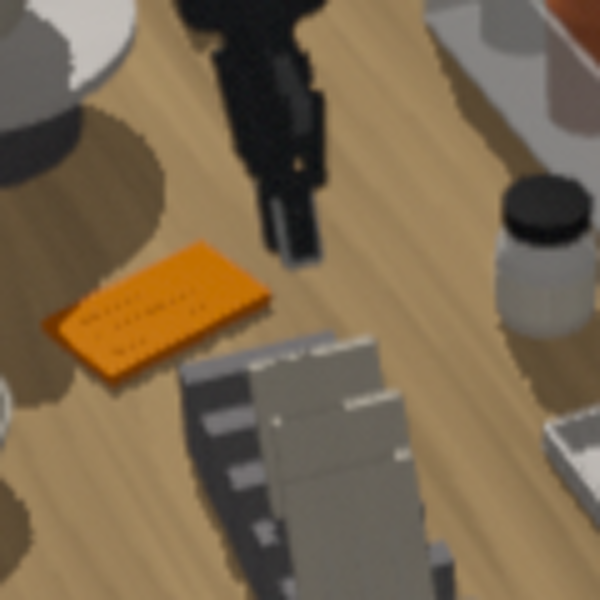

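Emit:
play_rows --motion '[[[-0.0005,0.007,0.04],[0,0,0]],[[-0.0005,0.007,0.09],[0,0,0]],[[-0.0005,0.007,0.15],[0,0,0]],[[-0.0005,0.008,0.2],[0,0,0]],[[-0.0005,0.009,0.225],[0,0,0]],[[-0.0005,0.009,0.236],[0,0,0]],[[-0.0005,0.009,0.236],[0,0,0]]]'

```text
t: 23.9
eef_pos: [0.5024, 0.2055, 0.083]
tool_rot: [-0.007, 0.042, 0.984, -0.174]
contact_force: [0.3, 0.4, -0.5]
gripper_width: 0.304
```

```bash
python3 plan.py 501.3,205.7,82,85.4,20
```

```text
t 23.90 p [502.4 205.5  83. ] az 85.11 z [-0.028 -0.342 -0.939] F [ 0.3  0.4 -0.5] w 25.9 q [-0.92  0.59  0.35  1.88  0.1   0.93  0.82]
shift [0.0027, 0.0012, 0.0022] turn [-0.0001, -0.0001, -0.0008] mm 1 deg 0.3
```

Emit:
play_rows --motion '[[[0.002,0.001,0.001],[0,0,0]],[[0.002,0.001,0.001],[0,0,0]],[[0.002,0.001,0.001],[0,0,0]],[[0.002,0.001,0.001],[0,0,0]],[[0.002,0.001,0.001],[0,0,0]]]' --fingers 2

```text
t: 24.4
eef_pos: [0.5022, 0.2051, 0.0838]
tool_rot: [-0.007, 0.042, 0.984, -0.174]
contact_force: [-0.6, -1.8, 5.8]
gripper_width: 0.113
```

Emit:
play_rows --motion '[[[0,0,-0.04],[0,0,0]],[[0,0,-0.1],[0,0,0]],[[0,0,-0.17],[0,0,0]],[[0,0,-0.25],[0,0,0]],[[0,0,-0.34],[0,0,0]],[[0,0,-0.4],[0,0,0]],[[0,0,-0.4],[0,0,0]]]'

```text
t: 25.1
eef_pos: [0.5081, 0.2629, 0.2373]
tool_rot: [-0.004, 0.041, 0.984, -0.171]
contact_force: [0.0, 0.4, -2.1]
gripper_width: 0.106
```

```bash
python3 plan.py 495,100,245,80,0
```

```text
t 25.10 p [508.1 262.9 237.3] az 85.11 z [-0.022 -0.337 -0.941] F [ 0.   0.4 -2.1] w 9.1 q [-1.    0.44  0.37  1.69  0.11  1.27  0.8 ]
shift [-0.0012, -0.3911, 0.12] turn [-0.0547, 0.0035, 0.0142] mm 164 deg 20.4
```

Emit:
play_rows --motion '[[[0,-0.09,0.02],[-0.0135,0.001,0.0035]],[[0,-0.19,0.05],[-0.027,0.0015,0.007]],[[0,-0.29,0.08],[-0.04,0.002,0.01]],[[-0.001,-0.37,0.11],[-0.0547,0.0035,0.0142]],[[-0.0012,-0.391,0.12],[-0.0547,0.0035,0.0142]],[[-0.0012,-0.391,0.12],[-0.0547,0.0035,0.0142]]]'

```text
t: 25.7
eef_pos: [0.4941, 0.0969, 0.2443]
tool_rot: [-0.0, 0.09, 0.996, -0.0]
contact_force: [-0.8, 1.2, -2.0]
gripper_width: 0.112
```

```bash
python3 plan.py 472.4,-187.1,235,78.6,0
```

```text
t 25.70 p [494.1  96.9 244.3] az 79.70 z [-0.001 -0.001 -1.   ] F [-0.8  1.2 -2. ] w 9.6 q [-0.69  0.18  0.43  1.97 -0.09  1.01  1.17]
shift [-0.0736, -0.7084, 0.024] turn [-0.0002, -0.0001, 0.003] mm 285 deg 1.1
```

Emit:
play_rows --motion '[[[-0.011,-0.1,0],[0,0,0.001]],[[-0.022,-0.21,0],[0,0,0.001]],[[-0.034,-0.33,0.005],[0,0,0.002]],[[-0.047,-0.45,0.01],[0,0,0.003]],[[-0.059,-0.57,0.015],[0,0,0.003]],[[-0.07,-0.67,0.02],[0,0,0.003]],[[-0.0736,-0.7084,0.024],[0,0,0.003]],[[-0.0736,-0.7084,0.024],[0,0,0.003]]]'

```text
t: 26.5
eef_pos: [0.4725, -0.188, 0.2342]
tool_rot: [-0.001, 0.1, 0.995, -0.001]
contact_force: [0.6, 0.5, -2.0]
gripper_width: 0.115
```

```bash
python3 plan.py 472.4,-187.1,140,78.6,0
```

```text
t 26.50 p [ 472.5 -188.   234.2] az 78.53 z [-0.003 -0.002 -1.   ] F [ 0.6  0.5 -2. ] w 9.9 q [-0.28  0.22  0.62  1.98 -0.15  0.99  1.79]
shift [0.0002, 0.0029, 0.2355] turn [-0.0004, -0.0004, -0.0002] mm 94 deg 0.2
```

Emit:
play_rows --motion '[[[0,0.003,0.05],[-0.0004,-0.0004,0]],[[0,0.003,0.12],[-0.0004,-0.0004,0]],[[0,0.003,0.18],[-0.0004,-0.0004,0]],[[0,0.003,0.22],[-0.0004,-0.0004,0]],[[0,0.003,0.235],[-0.0004,-0.0004,0]],[[0,0.003,0.235],[-0.0004,-0.0004,0]],[[0,0.003,0.235],[-0.0004,-0.0004,0]]]'

```text
t: 27.2
eef_pos: [0.4734, -0.1862, 0.1407]
tool_rot: [0.0, 0.099, 0.995, -0.0]
contact_force: [-0.2, -0.4, -1.1]
gripper_width: 0.114
```

```bash
python3 hold.py 14 0 .1215; python3 plan.py 472.4,-187.1,90,78.6,0
```

```text
n 766 x range [-0.0351  0.0323] zrange [0.0687 0.1824] face y -0.0040 (want -.005) yaw 0.2 lean -0.5 deg
t 27.25 p [ 473.5 -186.6  141. ] az 78.60 z [ 0.002 -0.    -1.   ] F [-0.1 -0.2 -1.1] w 9.5 q [-0.21  0.36  0.57  2.06 -0.27  0.79  1.89]
shift [0.0025, -0.0018, 0.1274] turn [-0.0, 0.0003, -0.0] mm 51 deg 0.1
```

Emit:
play_rows --motion '[[[0,-0.001,0.03],[0,0,0]],[[0,-0.002,0.06],[0,0,0]],[[0,-0.002,0.085],[0,0,0]],[[0,-0.002,0.105],[0,0,0]],[[0,-0.002,0.118],[0,0,0]],[[0,-0.002,0.127],[0,0,0]],[[0,-0.002,0.127],[0,0,0]]]'

```text
t: 27.95
eef_pos: [0.4734, -0.1877, 0.0899]
tool_rot: [0.001, 0.1, 0.995, -0.0]
contact_force: [0.9, 0.0, -1.7]
gripper_width: 0.109
```

Emit:
play_rows --motion '[[[0,0,0],[0,0,0]],[[0,0,0],[0,0,0]],[[0,0,0],[0,0,0]]]' --fingers 24

```text
t: 28.25
eef_pos: [0.4737, -0.1877, 0.0902]
tool_rot: [0.001, 0.1, 0.995, -0.0]
contact_force: [-0.4, 0.4, -0.0]
gripper_width: 0.283
```

Emit:
play_rows --motion '[[[0,0,-0.04],[0,0,0]],[[0,0,-0.12],[0,0,0]],[[0,0,-0.22],[0,0,0]],[[0,0,-0.34],[0,0,0]],[[0,0,-0.37],[0,0,0]]]'

```text
t: 28.75
eef_pos: [0.4757, -0.1888, 0.243]
tool_rot: [0.005, 0.1, 0.995, -0.0]
contact_force: [0.2, 0.3, 0.3]
gripper_width: 0.285
```

```bash
python3 hold.py 15 0 .07; python3 plan.py 490,30,240,84,8
```

```text
n 542 x range [-0.0347  0.0325] zrange [0.0537 0.1331] face y -0.0043 (want -.005) yaw 0.5 lean -0.6 deg
t 28.80 p [ 475.8 -188.5  242.8] az 78.56 z [ 0.01  -0.001 -1.   ] F [ 1.1 -0.4  1.3] w 24.0 q [-0.29  0.21  0.64  1.97 -0.15  1.    1.79]
shift [0.0735, 0.5426, 0.0066] turn [0.0223, 0.0006, -0.0152] mm 219 deg 9.7
```

View pics/hold15.png

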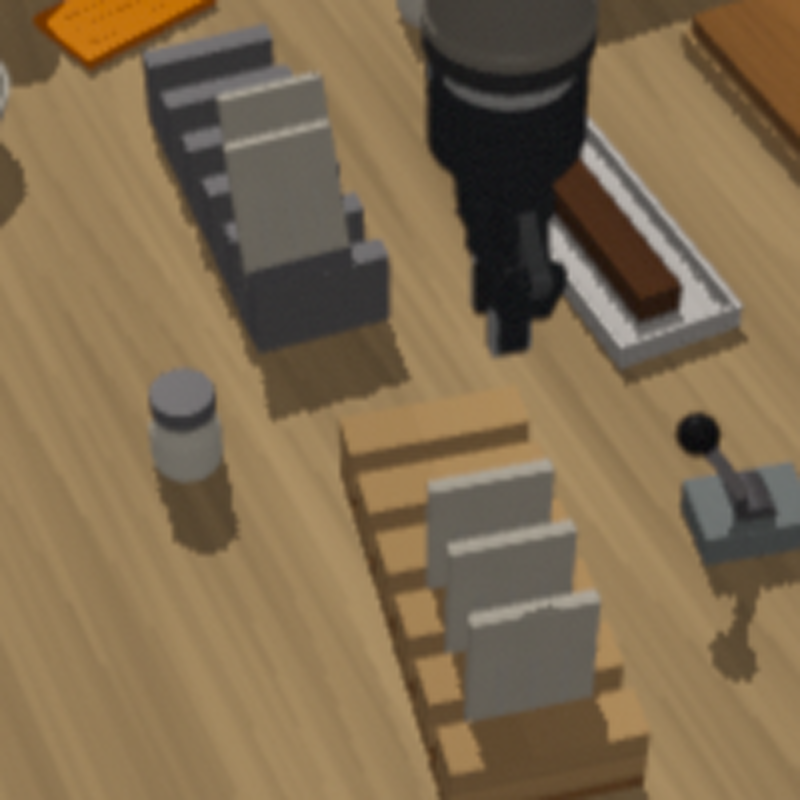

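Three tiles are racked upright, with two left in the crate at (270,95) and (285,190). Next is tile 1, grasp (495.7, 159.6, 82), pre (498.2, 191).

Emit:
play_rows --motion '[[[0.0735,0.5426,0.0066],[0.022,0,-0.015]],[[0.0735,0.5426,0.0066],[0.022,0,-0.015]],[[0.0735,0.5426,0.0066],[0.022,0,-0.015]],[[0.0735,0.5426,0.0066],[0.022,0,-0.015]],[[0.0735,0.5426,0.0066],[0.022,0,-0.015]],[[0.0735,0.5426,0.0066],[0.022,0,-0.015]]]'

```text
t: 29.4
eef_pos: [0.4896, 0.0343, 0.2385]
tool_rot: [-0.002, 0.049, 0.996, -0.069]
contact_force: [-0.4, 0.8, -0.6]
gripper_width: 0.277
```

```bash
python3 plan.py 498.2,191.5,172,85.4,20
```

```text
t 29.40 p [489.6  34.3 238.5] az 84.35 z [-0.012 -0.137 -0.99 ] F [-0.4  0.8 -0.6] w 23.7 q [-0.72  0.19  0.5   1.99  0.05  1.03  1.22]
shift [0.0175, 0.4124, 0.1106] turn [0.0336, -0.0004, -0.0029] mm 171 deg 12.1
```

Emit:
play_rows --motion '[[[0.005,0.1,0.0],[0.008,0,0]],[[0.01,0.2,0.02],[0.017,0,0]],[[0.0175,0.3,0.04],[0.025,0,-0.002]],[[0.0175,0.38,0.07],[0.0336,-0.0004,-0.003]],[[0.0175,0.414,0.11],[0.0336,-0.0004,-0.003]],[[0.0175,0.414,0.11],[0.0336,-0.0004,-0.003]],[[0.0175,0.414,0.11],[0.0336,-0.0004,-0.003]]]' --fingers 26

```text
t: 30.1
eef_pos: [0.4982, 0.1897, 0.1718]
tool_rot: [-0.008, 0.04, 0.984, -0.175]
contact_force: [0.8, -0.4, 0.6]
gripper_width: 0.306
```

```bash
python3 plan.py 495.7,159.6,82,85.4,20
python3 - <<'E'
from h import *
c=snap("side","16"); crop(c,230,100,350,220,5,"s16.png")
E
```

```text
t 30.10 p [498.2 189.7 171.8] az 85.34 z [-0.029 -0.343 -0.939] F [ 0.8 -0.4  0.6] w 26.1 q [-0.96  0.45  0.41  1.86  0.12  1.08  0.86]
shift [-0.0003, 0.0066, 0.2368] turn [-0.0004, -0.0003, -0.0001] mm 95 deg 0.2
```

View pics/s16.png

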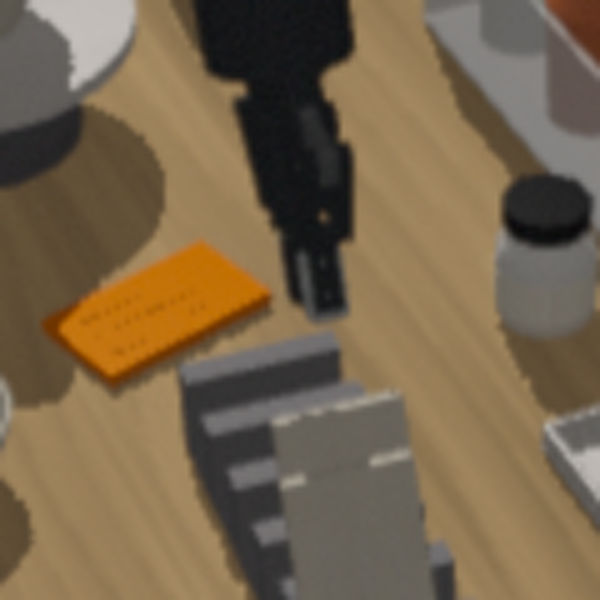

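Emit:
play_rows --motion '[[[-0.0005,0.007,0.04],[0,0,0]],[[-0.0005,0.007,0.09],[0,0,0]],[[-0.0005,0.008,0.15],[0,0,0]],[[-0.001,0.0085,0.2],[0,0,0]],[[-0.001,0.0085,0.225],[0,0,0]],[[-0.001,0.0085,0.237],[0,0,0]],[[-0.001,0.0085,0.237],[0,0,0]]]'

```text
t: 30.85
eef_pos: [0.4969, 0.1595, 0.0829]
tool_rot: [-0.007, 0.041, 0.984, -0.174]
contact_force: [0.3, 0.9, -0.4]
gripper_width: 0.305
```

```bash
python3 plan.py 495.7,159.6,82,85.4,20
```

```text
t 30.85 p [496.9 159.5  82.9] az 85.17 z [-0.029 -0.342 -0.939] F [ 0.3  0.9 -0.4] w 26.1 q [-0.9   0.56  0.4   1.95  0.1   0.88  0.87]
shift [0.003, 0.0008, 0.0022] turn [-0.0002, -0.0002, -0.0006] mm 2 deg 0.2
```

Emit:
play_rows --motion '[[[0.002,0.001,0.001],[0,0,0]],[[0.002,0.001,0.001],[0,0,0]],[[0.002,0.001,0.001],[0,0,0]],[[0.002,0.001,0.001],[0,0,0]],[[0.002,0.001,0.001],[0,0,0]]]' --fingers 2

```text
t: 31.35
eef_pos: [0.4967, 0.1589, 0.0837]
tool_rot: [-0.007, 0.042, 0.984, -0.175]
contact_force: [-0.3, -3.3, 5.3]
gripper_width: 0.116
```

Emit:
play_rows --motion '[[[0,0,-0.04],[0,0,0]],[[0,0,-0.1],[0,0,0]],[[0,0,-0.17],[0,0,0]],[[0,0,-0.25],[0,0,0]],[[0,0,-0.34],[0,0,0]],[[0,0,-0.4],[0,0,0]],[[0,0,-0.4],[0,0,0]]]'

```text
t: 32.05
eef_pos: [0.5029, 0.2166, 0.2372]
tool_rot: [-0.004, 0.041, 0.984, -0.172]
contact_force: [0.1, 0.6, -1.1]
gripper_width: 0.109
```

```bash
python3 plan.py 492,70,245,80,0
```

```text
t 32.05 p [502.9 216.6 237.2] az 85.16 z [-0.022 -0.338 -0.941] F [ 0.1  0.6 -1.1] w 9.3 q [-0.99  0.4   0.42  1.76  0.12  1.23  0.85]
shift [-0.0032, -0.3525, 0.106] turn [-0.0549, 0.0035, 0.0144] mm 147 deg 20.5
```

Emit:
play_rows --motion '[[[0,-0.08,0.02],[-0.0135,0.001,0.0035]],[[0,-0.17,0.05],[-0.027,0.0015,0.007]],[[0,-0.26,0.08],[-0.04,0.002,0.01]],[[-0.003,-0.33,0.1],[-0.0549,0.0035,0.0144]],[[-0.0032,-0.3525,0.106],[-0.0549,0.0035,0.0144]],[[-0.0032,-0.3525,0.106],[-0.0549,0.0035,0.0144]]]'

```text
t: 32.65
eef_pos: [0.4913, 0.0672, 0.2446]
tool_rot: [-0.0, 0.09, 0.996, -0.0]
contact_force: [0.2, 0.6, -1.8]
gripper_width: 0.113
```

```bash
python3 plan.py 481.5,-142,235,78.6,0
```

```text
t 32.65 p [491.3  67.2 244.6] az 79.69 z [-0.001 -0.    -1.   ] F [ 0.2  0.6 -1.8] w 9.6 q [-0.69  0.17  0.48  1.98 -0.09  1.01  1.23]
shift [-0.0695, -0.5188, 0.0241] turn [-0.0001, -0.0001, 0.003] mm 210 deg 1.1
```

Emit:
play_rows --motion '[[[-0.013,-0.1,0],[0,0,0.001]],[[-0.028,-0.21,0],[0,0,0.001]],[[-0.044,-0.33,0.005],[0,0,0.002]],[[-0.058,-0.43,0.01],[0,0,0.003]],[[-0.0665,-0.495,0.02],[0,0,0.003]],[[-0.0695,-0.5188,0.024],[0,0,0.003]],[[-0.0695,-0.5188,0.024],[0,0,0.003]]]'

```text
t: 33.35
eef_pos: [0.4816, -0.1414, 0.2342]
tool_rot: [-0.001, 0.099, 0.995, -0.001]
contact_force: [0.7, 0.5, -2.7]
gripper_width: 0.111
```

```bash
python3 plan.py 481.5,-142,140,78.6,0
```

```text
t 33.35 p [ 481.6 -141.4  234.2] az 78.63 z [-0.003 -0.001 -1.   ] F [ 0.7  0.5 -2.7] w 9.5 q [-0.38  0.21  0.62  1.99 -0.14  0.99  1.69]
shift [-0.0006, -0.0012, 0.2356] turn [-0.0002, -0.0004, 0.0001] mm 94 deg 0.2
```

Emit:
play_rows --motion '[[[-0.001,-0.001,0.05],[0,-0.0004,0]],[[-0.001,-0.001,0.12],[0,-0.0004,0]],[[-0.001,-0.001,0.18],[0,-0.0004,0]],[[-0.001,-0.001,0.22],[0,-0.0004,0]],[[-0.001,-0.001,0.235],[0,-0.0004,0]],[[-0.001,-0.001,0.235],[0,-0.0004,0]],[[-0.001,-0.001,0.235],[0,-0.0004,0]]]'

```text
t: 34.05
eef_pos: [0.4825, -0.141, 0.1408]
tool_rot: [0.0, 0.098, 0.995, -0.001]
contact_force: [0.4, -0.6, -1.5]
gripper_width: 0.11
```

```bash
python3 hold.py 17 1 .1215; python3 plan.py 481.5,-142,90,78.6,0
```

```text
n 754 x range [-0.0355  0.0324] zrange [0.0694 0.1824] face y -0.0039 (want -.005) yaw 0.1 lean -0.5 deg
t 34.10 p [ 482.6 -141.4  141.1] az 78.70 z [ 0.001 -0.001 -1.   ] F [-0.5  0.9 -1.2] w 9.7 q [-0.31  0.35  0.57  2.08 -0.26  0.78  1.8 ]
shift [0.0026, -0.002, 0.1276] turn [-0.0002, 0.0003, 0.0003] mm 51 deg 0.1
```

Emit:
play_rows --motion '[[[0,-0.001,0.03],[0,0,0]],[[0,-0.002,0.06],[0,0,0]],[[0,-0.002,0.085],[0,0,0]],[[0,-0.002,0.105],[0,0,0]],[[0,-0.002,0.118],[0,0,0]],[[0,-0.002,0.127],[0,0,0]],[[0,-0.002,0.127],[0,0,0]]]'

```text
t: 34.8
eef_pos: [0.4826, -0.1423, 0.09]
tool_rot: [0.001, 0.099, 0.995, -0.001]
contact_force: [-0.4, 0.5, -1.6]
gripper_width: 0.112
```

Emit:
play_rows --motion '[[[0,0,0],[0,0,0]],[[0,0,0],[0,0,0]],[[0,0,0],[0,0,0]]]' --fingers 24

```text
t: 35.1
eef_pos: [0.4829, -0.1424, 0.0904]
tool_rot: [0.001, 0.099, 0.995, -0.001]
contact_force: [-0.2, -0.4, 0.7]
gripper_width: 0.283
```

Emit:
play_rows --motion '[[[0,0,-0.04],[0,0,0]],[[0,0,-0.12],[0,0,0]],[[0,0,-0.22],[0,0,0]],[[0,0,-0.34],[0,0,0]],[[0,0,-0.37],[0,0,0]]]'

```text
t: 35.6
eef_pos: [0.485, -0.1432, 0.2432]
tool_rot: [0.005, 0.099, 0.995, -0.0]
contact_force: [1.0, -0.2, -0.2]
gripper_width: 0.278
```

```bash
python3 hold.py 18 1 .07; python3 plan.py 484.2,60,220,85.4,14
```

```text
n 562 x range [-0.0352  0.0334] zrange [0.051  0.1331] face y -0.0022 (want -.005) yaw 0.3 lean -0.2 deg
t 35.65 p [ 485.  -142.9  242.9] az 78.67 z [ 0.01  -0.001 -1.   ] F [ 1.1 -1.   0.4] w 23.8 q [-0.39  0.2   0.64  1.98 -0.14  1.    1.69]
shift [0.1022, 0.4968, 0.0566] turn [0.0389, -0.0007, -0.0188] mm 204 deg 15.6
```

View pics/hold18.png

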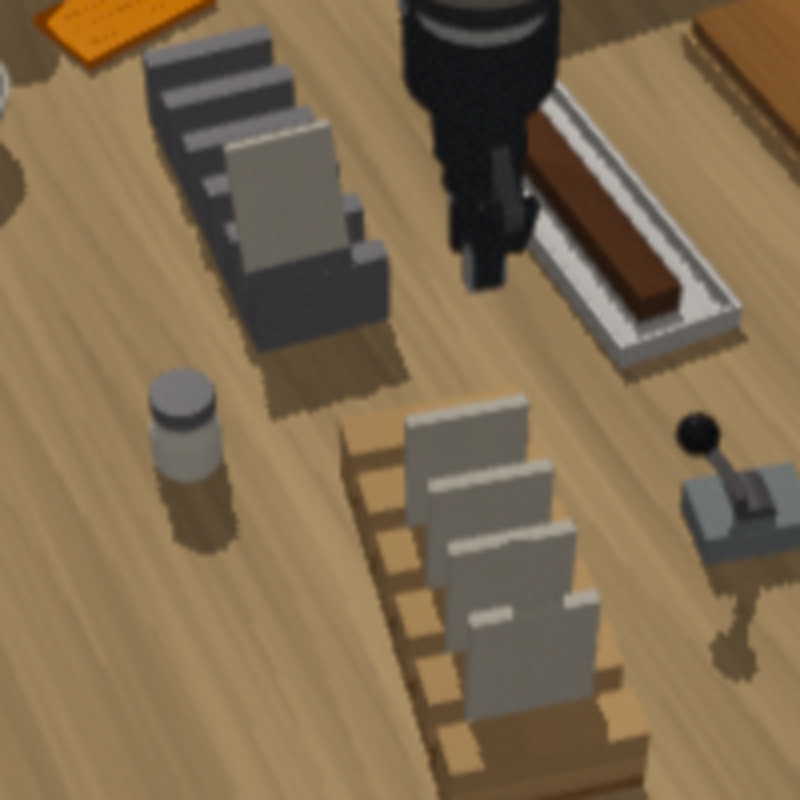

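Four tiles are racked; the last one is tile 0, grasp (481.7, 113.8, 82), pre (484.2, 145).

Emit:
play_rows --motion '[[[0.102,0.497,0.0],[0.039,-0.0007,-0.019]],[[0.102,0.497,0.02],[0.039,-0.0007,-0.019]],[[0.102,0.497,0.03],[0.039,-0.0007,-0.019]],[[0.102,0.497,0.04],[0.039,-0.0007,-0.019]],[[0.102,0.497,0.0566],[0.039,-0.0007,-0.019]],[[0.102,0.497,0.0566],[0.039,-0.0007,-0.019]]]'

```text
t: 36.25
eef_pos: [0.4831, 0.0616, 0.218]
tool_rot: [-0.006, 0.037, 0.992, -0.123]
contact_force: [-0.3, -0.8, 0.2]
gripper_width: 0.283
```

```bash
python3 plan.py 484.2,145.5,172,85.4,20
```

```text
t 36.25 p [483.1  61.6 218. ] az 85.77 z [-0.021 -0.243 -0.97 ] F [-0.3 -0.8  0.2] w 24.1 q [-0.83  0.25  0.51  2.    0.12  1.03  1.1 ]
shift [0.0124, 0.2311, 0.0604] turn [0.0163, -0.0002, 0.001] mm 96 deg 5.9
```

Emit:
play_rows --motion '[[[0.005,0.08,0.0],[0.008,0,0]],[[0.0124,0.16,0.02],[0.0163,0,0.001]],[[0.0124,0.22,0.04],[0.0163,0,0.001]],[[0.0124,0.233,0.06],[0.0163,0,0.001]],[[0.0124,0.233,0.06],[0.0163,0,0.001]],[[0.0124,0.233,0.06],[0.0163,0,0.001]]]' --fingers 26

```text
t: 36.85
eef_pos: [0.4844, 0.1433, 0.1724]
tool_rot: [-0.008, 0.041, 0.984, -0.174]
contact_force: [0.2, -1.3, 0.9]
gripper_width: 0.304
```

```bash
python3 plan.py 481.7,113.8,82,85.4,20
```

```text
t 36.85 p [484.4 143.3 172.4] az 85.19 z [-0.03  -0.342 -0.939] F [ 0.2 -1.3  0.9] w 26.0 q [-0.95  0.4   0.46  1.94  0.13  1.04  0.9 ]
shift [0.0002, 0.008, 0.2376] turn [-0.0002, -0.0005, -0.0005] mm 95 deg 0.3
```

Emit:
play_rows --motion '[[[0,0.008,0.04],[0,0,0]],[[0,0.008,0.09],[0,0,0]],[[0,0.0085,0.15],[0,0,0]],[[0,0.009,0.2],[0,0,0]],[[0,0.009,0.225],[0,0,0]],[[0,0.009,0.238],[0,0,0]],[[0,0.009,0.238],[0,0,0]]]'

```text
t: 37.55
eef_pos: [0.482, 0.1134, 0.0821]
tool_rot: [-0.008, 0.042, 0.984, -0.174]
contact_force: [-0.0, -0.1, 0.5]
gripper_width: 0.306
```

```bash
python3 plan.py 481.7,113.8,82,85.4,20
```

```text
t 37.55 p [482.  113.4  82.1] az 85.11 z [-0.031 -0.342 -0.939] F [-0.  -0.1  0.5] w 26.2 q [-0.89  0.52  0.44  2.03  0.11  0.82  0.93]
shift [0.0009, 0.0009, -0.0002] turn [-0.0002, -0.0005, -0.0007] mm 1 deg 0.3
```

Emit:
play_rows --motion '[[[0.001,0.001,0],[0,0,0]],[[0.001,0.001,0],[0,0,0]],[[0.001,0.001,0],[0,0,0]],[[0.001,0.001,0],[0,0,0]],[[0.001,0.001,0],[0,0,0]]]' --fingers 2

```text
t: 38.05
eef_pos: [0.4823, 0.1132, 0.083]
tool_rot: [-0.008, 0.042, 0.984, -0.174]
contact_force: [-0.9, -2.9, 6.0]
gripper_width: 0.112
```

Emit:
play_rows --motion '[[[0,0,-0.04],[0,0,0]],[[0,0,-0.1],[0,0,0]],[[0,0,-0.17],[0,0,0]],[[0,0,-0.25],[0,0,0]],[[0,0,-0.34],[0,0,0]],[[0,0,-0.4],[0,0,0]],[[0,0,-0.4],[0,0,0]]]'

```text
t: 38.75
eef_pos: [0.4888, 0.1709, 0.2361]
tool_rot: [-0.005, 0.041, 0.984, -0.172]
contact_force: [0.3, 0.1, -1.9]
gripper_width: 0.111
```

```bash
python3 plan.py 490,40,245,80,0
```

```text
t 38.75 p [488.8 170.9 236.1] az 85.13 z [-0.024 -0.338 -0.941] F [ 0.3  0.1 -1.9] w 9.5 q [-1.    0.34  0.47  1.85  0.14  1.19  0.89]
shift [-0.0305, -0.3142, 0.0894] turn [-0.0549, 0.0032, 0.0142] mm 131 deg 20.4
```

Emit:
play_rows --motion '[[[-0.007,-0.07,0.02],[-0.0135,0.001,0.0035]],[[-0.015,-0.15,0.05],[-0.027,0.0015,0.007]],[[-0.022,-0.23,0.07],[-0.04,0.002,0.01]],[[-0.03,-0.3,0.085],[-0.0549,0.0032,0.0142]],[[-0.0305,-0.314,0.0894],[-0.0549,0.0032,0.0142]],[[-0.0305,-0.314,0.0894],[-0.0549,0.0032,0.0142]]]'

```text
t: 39.35
eef_pos: [0.4892, 0.0376, 0.2443]
tool_rot: [-0.001, 0.09, 0.996, -0.0]
contact_force: [-0.1, 0.1, -2.0]
gripper_width: 0.113
```

```bash
python3 plan.py 490.6,-96.9,235,78.6,0
```

```text
t 39.35 p [489.2  37.6 244.3] az 79.72 z [-0.001 -0.    -1.   ] F [-0.1  0.1 -2. ] w 9.7 q [-0.68  0.16  0.54  2.   -0.1   1.01  1.3 ]
shift [-0.0635, -0.3303, 0.0234] turn [-0.0001, -0.0002, 0.0031] mm 135 deg 1.1
```

Emit:
play_rows --motion '[[[-0.016,-0.08,0],[0,0,0.001]],[[-0.034,-0.18,0.005],[0,0,0.002]],[[-0.052,-0.27,0.01],[0,0,0.003]],[[-0.061,-0.318,0.02],[0,0,0.0031]],[[-0.0635,-0.3303,0.0234],[0,0,0.0031]],[[-0.0635,-0.3303,0.0234],[0,0,0.0031]]]'

```text
t: 39.95
eef_pos: [0.4905, -0.0956, 0.2341]
tool_rot: [-0.001, 0.099, 0.995, -0.0]
contact_force: [0.3, 0.6, -2.4]
gripper_width: 0.114
```

```bash
python3 plan.py 490.6,-96.9,140,78.6,0
```

```text
t 39.95 p [490.5 -95.6 234.1] az 78.68 z [-0.003 -0.001 -1.   ] F [ 0.3  0.6 -2.4] w 9.7 q [-0.48  0.2   0.63  1.99 -0.14  0.99  1.6 ]
shift [-0.0015, -0.0029, 0.2353] turn [-0.0002, -0.0004, 0.0002] mm 94 deg 0.2
```

Emit:
play_rows --motion '[[[-0.001,-0.003,0.05],[0,-0.0004,0]],[[-0.002,-0.003,0.12],[0,-0.0004,0]],[[-0.003,-0.003,0.18],[0,-0.0004,0]],[[-0.003,-0.003,0.22],[0,-0.0004,0]],[[-0.003,-0.003,0.235],[0,-0.0004,0]],[[-0.003,-0.003,0.235],[0,-0.0004,0]],[[-0.003,-0.003,0.235],[0,-0.0004,0]]]'

```text
t: 40.65
eef_pos: [0.4919, -0.0962, 0.1407]
tool_rot: [0.0, 0.098, 0.995, -0.0]
contact_force: [1.5, 0.7, -1.5]
gripper_width: 0.11
```

```bash
python3 hold.py 19 2 .1215; python3 plan.py 490.6,-96.9,90,78.6,0
```

```text
n 724 x range [-0.0351  0.0336] zrange [0.0714 0.1827] face y -0.0040 (want -.005) yaw -0.3 lean -0.5 deg
t 40.70 p [492.  -96.5 140.9] az 78.74 z [ 0.001 -0.001 -1.   ] F [ 0.2  0.7 -1.6] w 9.5 q [-0.41  0.35  0.58  2.08 -0.27  0.78  1.71]
shift [0.0033, -0.0016, 0.1274] turn [-0.0001, 0.0002, 0.0004] mm 51 deg 0.2
```

Emit:
play_rows --motion '[[[0,-0.001,0.03],[0,0,0]],[[0,-0.002,0.06],[0,0,0]],[[0,-0.002,0.085],[0,0,0]],[[0,-0.002,0.105],[0,0,0]],[[0,-0.002,0.118],[0,0,0]],[[0,-0.002,0.127],[0,0,0]],[[0,-0.002,0.127],[0,0,0]]]'

```text
t: 41.4
eef_pos: [0.4917, -0.0974, 0.0897]
tool_rot: [0.0, 0.098, 0.995, -0.0]
contact_force: [0.4, -0.5, -1.7]
gripper_width: 0.113
```

Emit:
play_rows --motion '[[[0,0,0],[0,0,0]],[[0,0,0],[0,0,0]],[[0,0,0],[0,0,0]]]' --fingers 24

```text
t: 41.7
eef_pos: [0.4921, -0.0974, 0.0901]
tool_rot: [0.001, 0.098, 0.995, -0.0]
contact_force: [-0.0, -0.1, 0.1]
gripper_width: 0.285
```

Emit:
play_rows --motion '[[[0,0,-0.04],[0,0,0]],[[0,0,-0.12],[0,0,0]],[[0,0,-0.22],[0,0,0]],[[0,0,-0.34],[0,0,0]],[[0,0,-0.37],[0,0,0]]]'

```text
t: 42.2
eef_pos: [0.4945, -0.0981, 0.243]
tool_rot: [0.005, 0.099, 0.995, 0.0]
contact_force: [0.7, 0.3, 0.8]
gripper_width: 0.283
```

```bash
python3 hold.py 20 2 .07; for k in -2 -1 0 1; do python3 hold.py 20b$k $k .07; done
python3 - <<'E'
from h import *
c=load("side20")
rgb=c["pixels"].astype(int)
Q,m=reg(c,.023,.034,(.62,.75),(-.06,.22),(rgb[...,0]-rgb[...,2]>12)); print(rect(Q),len(Q))
E
```

```text
n 496 x range [-0.0346  0.0328] zrange [0.0529 0.133 ] face y -0.0035 (want -.005) yaw 0.3 lean -0.1 deg
n 848 x range [-0.0374  0.0305] zrange [0.049  0.1329] face y -0.0047 (want -.005) yaw -0.8 lean -0.6 deg
n 638 x range [-0.0357  0.0323] zrange [0.0507 0.1326] face y -0.0026 (want -.005) yaw -1.0 lean -0.3 deg
n 554 x range [-0.0351  0.0326] zrange [0.0531 0.1325] face y -0.0025 (want -.005) yaw 0.6 lean -5.5 deg
n 566 x range [-0.0354  0.0328] zrange [0.0497 0.1329] face y -0.0027 (want -.005) yaw -0.6 lean -1.9 deg
[6.813e+02 8.640e+01 3.190e+01 2.169e+02 1.000e-01] 526
```

View pics/hold20.png

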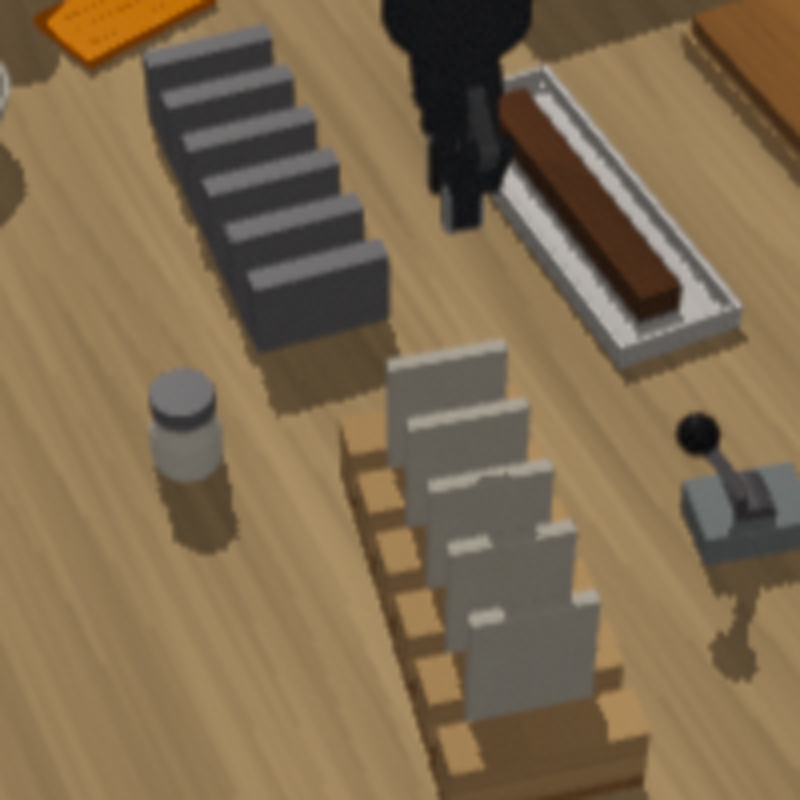

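```bash
python3 plan.py 569,-177,200,78.4,0
```

```text
t 42.45 p [490.9 -96.9 236.6] az 78.75 z [-0.001 -0.001 -1.   ] F [-1.   0.3 -1.1] w 24.0 q [-0.49  0.2   0.65  1.99 -0.14  0.99  1.6 ]
shift [-0.2308, -0.1581, 0.0915] turn [-0.0001, -0.0002, 0.001] mm 118 deg 0.4
```

Emit:
play_rows --motion '[[[-0.1,-0.07,0.0],[0,0,0.001]],[[-0.2,-0.14,0.03],[0,0,0.001]],[[-0.231,-0.158,0.09],[0,0,0.001]],[[-0.231,-0.158,0.09],[0,0,0.001]],[[-0.231,-0.158,0.09],[0,0,0.001]]]' --fingers 0

```text
t: 42.95
eef_pos: [0.5676, -0.1768, 0.1986]
tool_rot: [-0.003, 0.102, 0.995, -0.001]
contact_force: [0.2, 0.8, -0.3]
gripper_width: 0.002
```

```bash
python3 plan.py 569,-177,82,78.4,0
```

```text
t 42.95 p [ 567.6 -176.8  198.6] az 78.34 z [-0.006 -0.    -1.   ] F [ 0.2  0.8 -0.3] w 0.2 q [-0.28  0.44  0.64  1.82 -0.3   0.99  1.85]
shift [-0.0051, 0.0008, 0.2914] turn [-0.0003, -0.0009, -0.0002] mm 117 deg 0.3
```

Emit:
play_rows --motion '[[[-0.002,0,0.08],[0,0,0]],[[-0.002,0,0.18],[0,0,0]],[[-0.002,0,0.25],[0,0,0]],[[-0.002,0,0.29],[0,0,0]],[[-0.002,0,0.29],[0,0,0]]]'

```text
t: 43.45
eef_pos: [0.5663, -0.1759, 0.0812]
tool_rot: [-0.005, 0.101, 0.995, -0.0]
contact_force: [-0.1, -0.6, 0.4]
gripper_width: -0.003
```

```bash
python3 plan.py 657.7,-195.1,82,78.4,0
python3 - <<'E'
from h import *
c=snap("side","21"); crop(c,300,200,500,350,4,"s21.png")
E
```

```text
t 43.45 p [ 566.3 -175.9   81.2] az 78.39 z [-0.009  0.001 -1.   ] F [-0.1 -0.6  0.4] w -0.3 q [-0.21  0.59  0.54  1.9  -0.42  0.78  1.94]
shift [-0.2336, -0.0011, -0.004] turn [-0.0002, -0.0014, -0.0] mm 93 deg 0.5
```

View pics/s21.png

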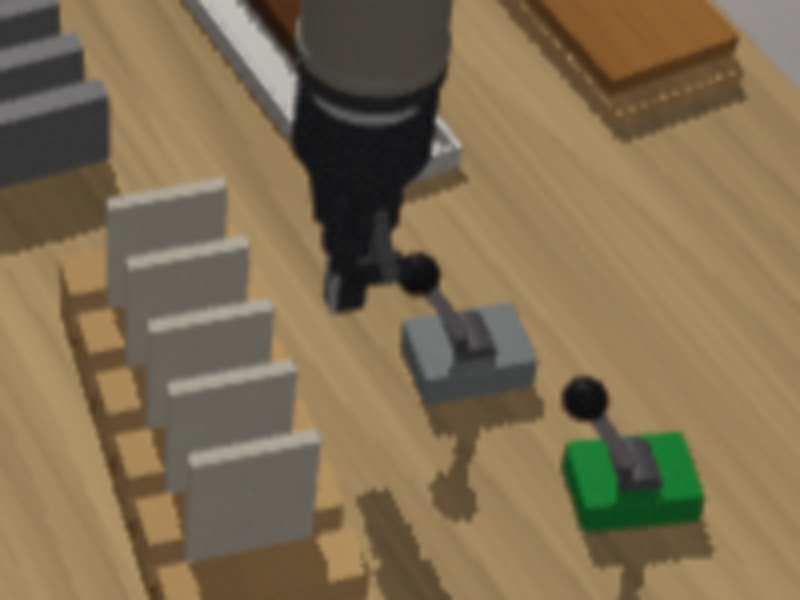

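Emit:
play_rows --motion '[[[-0.03,0,0],[0,-0.001,0]],[[-0.06,0,0],[0,-0.0014,0]],[[-0.09,0,0],[0,-0.0014,0]],[[-0.12,0,0],[0,-0.0014,0]],[[-0.15,0,0],[0,-0.0014,0]],[[-0.18,0,0],[0,-0.0014,0]],[[-0.21,-0.001,0],[0,-0.0014,0]],[[-0.22,-0.001,0],[0,-0.0014,0]]]'

```text
t: 44.3
eef_pos: [0.6556, -0.195, 0.0825]
tool_rot: [0.002, 0.101, 0.995, -0.001]
contact_force: [-1.1, -0.4, 0.1]
gripper_width: 0.001
```

```bash
cat > sw.py <<'E'
import sys
from h import *
c=snap("side",sys.argv[1]);c2=snap("top",sys.argv[1])
crop(c,300,200,500,350,4,"s%s.png"%sys.argv[1])
E
python3 sw.py 22; python3 plan.py 657.7,-195.1,82,78.4,0
```

```text
t 44.40 p [ 654.7 -194.9   82.4] az 78.39 z [ 0.003 -0.002 -1.   ] F [-1.  -0.6 -0.2] w 0.1 q [-0.16  0.7   0.53  1.68 -0.44  0.88  1.92]
shift [-0.0074, 0.001, 0.0011] turn [-0.0003, 0.0006, -0.0] mm 3 deg 0.2
```

View pics/s22.png

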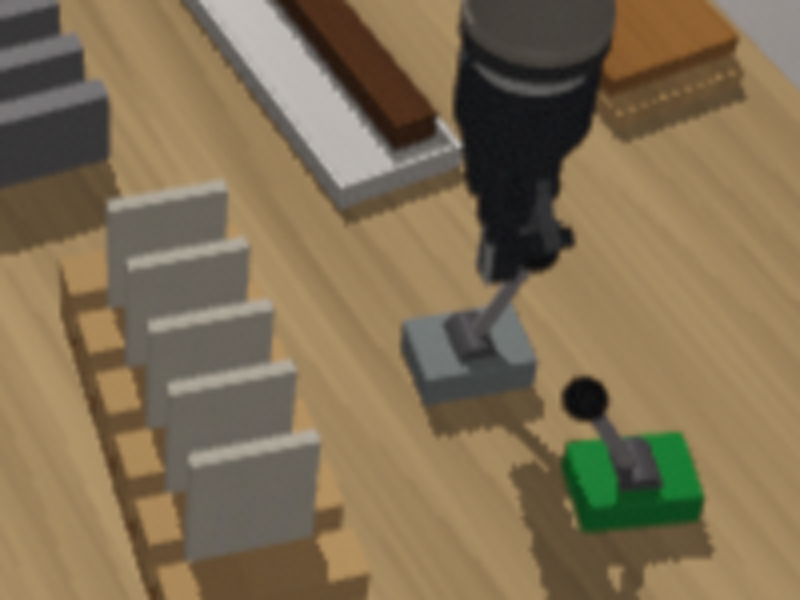

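Emit:
play_rows --motion '[[[-0.008,0,0],[0,0,0]],[[-0.014,0,0],[0,0,0]],[[-0.014,0,0],[0,0,0]]]'

```text
t: 44.7
eef_pos: [0.6604, -0.196, 0.0825]
tool_rot: [0.002, 0.101, 0.995, -0.001]
contact_force: [-0.0, -0.4, -0.5]
gripper_width: 0.003
```

```bash
python3 sw.py 23; python3 plan.py 657.7,-195.1,82,78.4,0
python3 - <<'E'
from h import *
for n in("side23","top23"):
    c=load(n);rgb=c["pixels"].astype(int)
    Q,m=reg(c,.023,.034,(.62,.75),(-.1,.24),(rgb[...,0]-rgb[...,2]>12)); print(n,rect(Q),len(Q))
    Q,m=reg(c,.012,.022,(.58,.82),(-.1,.3)); print(n,"tray",rect(Q),len(Q))
E
```

```text
t 44.80 p [ 660.3 -196.    82.6] az 78.39 z [ 0.004 -0.002 -1.   ] F [ 0.3 -0.1 -0.1] w 0.1 q [-0.16  0.71  0.53  1.66 -0.44  0.88  1.92]
shift [0.0069, 0.0009, 0.0014] turn [-0.0003, 0.0006, -0.0] mm 3 deg 0.3
side23 [ 7.080e+02  8.610e+01  3.350e+01  2.171e+02 -1.000e-01] 514
side23 tray [682.6  87.8  88.8 271.9   0.9] 195
top23 [7.097e+02 8.890e+01 2.960e+01 2.167e+02 2.000e-01] 941
top23 tray [6.853e+02 9.070e+01 8.730e+01 2.659e+02 1.000e-01] 193
```

Emit:
play_rows --motion '[[[0.05,0,0],[0,0,0]],[[0.1,0,0],[0,0,0]],[[0.1,0,-0.1],[0,0,0]],[[0.1,0,-0.2],[0,0,0]],[[0.1,0.1,-0.3],[0,0,0]],[[0.1,0.3,-0.35],[0,0,0]],[[0.1,0.5,-0.4],[0,0,0]],[[0.1,0.5,-0.4],[0,0,0]]]'

```text
t: 45.6
eef_pos: [0.6571, -0.0094, 0.2382]
tool_rot: [0.003, 0.101, 0.995, -0.001]
contact_force: [0.7, 0.2, 0.5]
gripper_width: -0.003
```

```bash
python3 sw.py 24; python3 plan.py; for k in -2 -1 0 1 2; do python3 hold.py 24b$k $k .07; done
python3 - <<'E'
from h import *
d=np.array([.979,-.203]);o=np.array([.645,-.1925])
for n in("side24","top24"):
    c=load(n);rgb=c["pixels"].astype(int)
    Q,m=reg(c,.023,.034,(.62,.75),(-.1,.24),(rgb[...,0]-rgb[...,2]>12)); print(n,rect(Q),len(Q),np.percentile(Q[:,2],[5,50,95]).round(4))
    Q,m=reg(c,.06,.12,(.55,.75),(-.26,-.12),rgb.sum(-1)<90); print("knob",len(Q),Q.mean(0).round(4) if len(Q) else '', ((Q.mean(0)[:2]-o)@d).round(4))
E
```

```text
t 45.70 p [ 6.594e+02 -5.000e-01  2.382e+02] az 79.12 z [ 0.007  0.003 -1.   ] F [-1.   1.3 -0.5] w 0.3 q [-0.52  0.5   0.62  1.63 -0.32  1.11  1.56]
n 855 x range [-0.0373  0.0306] zrange [0.0491 0.1328] face y -0.0048 (want -.005) yaw -1.1 lean -1.0 deg
n 642 x range [-0.0357  0.0328] zrange [0.0499 0.1329] face y -0.0022 (want -.005) yaw -0.8 lean -0.9 deg
n 552 x range [-0.0349  0.033 ] zrange [0.0526 0.1326] face y -0.0027 (want -.005) yaw 0.5 lean -5.1 deg
n 567 x range [-0.0355  0.0323] zrange [0.0527 0.1335] face y -0.0032 (want -.005) yaw -0.4 lean -0.6 deg
n 506 x range [-0.0347  0.033 ] zrange [0.0519 0.1337] face y -0.0020 (want -.005) yaw 1.6 lean -1.5 deg
side24 [707.7  85.6  33.2 215.8  -0.9] 530 [0.0245 0.0285 0.0322]
knob 37 [ 0.6778 -0.2057  0.1002] 0.0348
top24 [ 7.092e+02  1.713e+02  2.950e+01  5.100e+01 -4.000e-01] 213 [0.0245 0.0281 0.0313]
knob 52 [ 0.6804 -0.1988  0.1018] 0.036
```

View pics/side24.png

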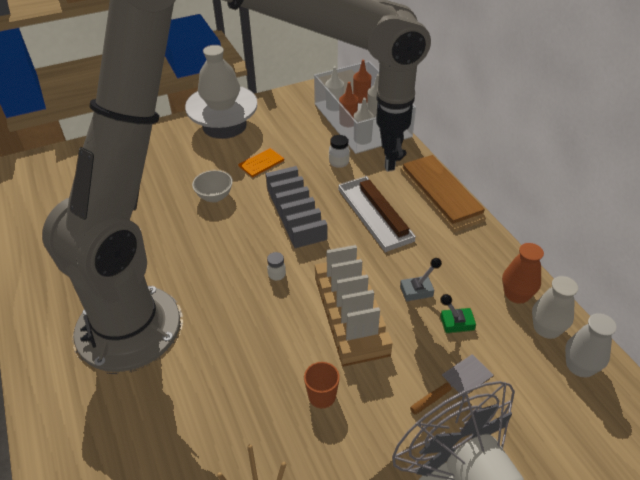

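View pics/top24.png

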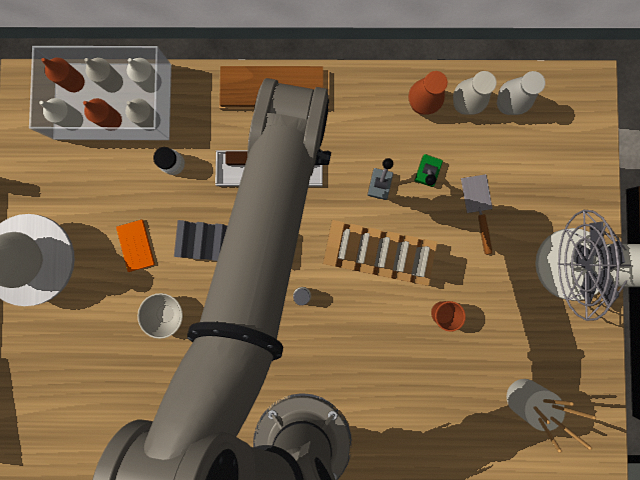

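Emit:
play_rows --motion '[[[0,0,0],[0,0,0]],[[0,0,0],[0,0,0]],[[0,0,0],[0,0,0]],[[0,0,0],[0,0,0]]]'

```text
t: 46.35
eef_pos: [0.6562, -0.0138, 0.2367]
tool_rot: [0.002, 0.103, 0.995, -0.002]
contact_force: [-0.4, 0.1, 0.3]
gripper_width: 0.002
```

```bash
python3 -c "
from station import bot
print(bot.hand_in())"
```

```text
the job is handed in; nothing more can be done
None
```

I laid the batten in the metal tray and racked all five tiles, one to a slot. I then pushed the grey fan switch on, backed the arm clear and handed the job in at about 46 s.

**Tiles:** my last camera check, just before handing in, put tile tops at about 133 mm above the bench. Seated tiles should reach 130 mm, and 3 mm is within the camera error. All stood within about 4 mm of the slot middle. Four leaned less than 2°. The middle one read 5° in the last two checks, against 0.6° when placed, from a partly hidden view that I did not resolve; the limit is 0.25 rad, about 14°.

**Switch:** the knob moved from 39 mm on the off side to about +35 mm. That puts the lever at roughly 0.95–1.0 rad, above the 0.8 needed.

**Batten:** it was placed centred, but something knocked it about 25 mm sideways in the tray while I was working the switch. It now lies flat against the tray's far wall, about 24 mm off centre against a limit of 30 mm, so I left it there.

**Force:** seating the first tile briefly read about 32 N on the wrist as the tile met the slot floor. I released the others about 1 mm higher and saw no such force.

**Bystanders:** by eye, they look unmoved in the before and after pictures; I did not measure them.

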